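Sort the parts stripped from a line amplifier

TASK

Sort the parts stripped from the line amplifier into the trays: the two metal coax fittings (brass adaptor and steel blanking plug) in the blue tray, the two plug-in pads (yellow and white) in the red tray, and the silver-grey filter can in the black tray. Set each one down gently on the tray floor, flat and the same way up as it stands or lies now, with the two parts that share a tray not touching each other; do not drop anything. Leave the tape roll and the jar where they are.

Things in the scene. Friction and masses are not known exactly. Their poses are not given: they have to be found in the camera images.
- adaptor_mid (a point): Brass coax adaptor lying on its side, 52 mm long, along its own x (horizontal). In the middle (18 mm long) a hexagon nut, 24 mm across flats, resting on a flat, 28 mm wide over its corners, which point sideways (along y); a threaded barrel of 16 mm diameter towards +x and a thinner one of 11 mm towards -x. Point: its centre, on the axis, 12 mm above what it lies on. 0.04 to 0.085 kg. It may lie on any of the six flats.
- plug_mid (a point): Steel blanking plug standing upright on its hexagon head: head 26 mm across flats (flats face its own +y and -y and every 60 degrees), 30 mm over corners, 12 mm high; above it a threaded stub of 17 mm diameter; 28 mm high in all. Point: its centre, half-way up, 14 mm above what it stands on, z up. About 0.05 kg.
- yellow_pad_mid (a point): Yellow plug-in attenuator pad, a small plastic box lying flat: 32 (x) x 24 (y) x 16 mm high, with three thin pins of 6 mm at its +x end and a darker patch on top. Point: centre of the box, 8 mm above what it lies on, z up. About 0.02 kg.
- white_pad_mid (a point): White plug-in equaliser pad, the same shape as the yellow one, grey patch on top: 32 (x) x 24 (y) x 16 mm high, three thin pins of 6 mm at +x. Point: centre of the box, 8 mm above what it lies on, z up. About 0.02 kg.
- filter_can_mid (a point): Silver-grey screened filter can, a metal box lying flat: 54 (x) x 34 (y) x 22 mm high, three brass tuning screws and a paper label strip on top. Point: centre of the box, 11 mm above what it lies on, z up. About 0.065 kg.
- blue_tray: Blue plastic parts tray, fixed on the mat, open on top: 120 (along its x) x 160 (along its y) x 32 mm high outside, walls and floor 3 mm thick (inside 114 x 154 mm, floor 3 mm above its origin). Origin: centre of its underside, z up. A grey label holder with a white card is on its -x side. For the coax fittings (brass adaptor, steel plug).
- red_tray: Red plastic parts tray, fixed on the mat, open on top: 120 (along its x) x 160 (along its y) x 32 mm high outside, walls and floor 3 mm thick (inside 114 x 154 mm, floor 3 mm above its origin). Origin: centre of its underside, z up. A grey label holder with a white card is on its -x side. For the two plug-in pads (yellow, white).
- black_tray: Black plastic parts tray, fixed on the mat, open on top: 120 (along its x) x 160 (along its y) x 32 mm high outside, walls and floor 3 mm thick (inside 114 x 154 mm, floor 3 mm above its origin). Origin: centre of its underside, z up. A grey label holder with a white card is on its -x side. For the filter can.
- tape_mid (a point): Roll of purple insulating tape lying flat, 60 mm diameter, 19 mm high. Point: its centre, half-way up. Not to be moved.
- jar_mid (a point): Small amber jar with a teal lid, 44 mm diameter, 40 mm high, standing. Point: its centre, half-way up. Not to be moved.
There are look-alikes about, which are no part of the job. Leave any purple look-alike of the part that bears white_pad_mid alone.

How it is judged:
By the outcome, as a careful person would: the job done as asked, in the order asked, and still so for the second after the job is handed in, with the robot touching nothing.
It also fails if it takes over 115 s, if anything falls off the work surface, if the arm or the gripper's body presses on something with over 40 N, if the wrist force passes 120 N, or if a joint passes its speed limit or range.

ROBOT

A 6-joint arm with a two-finger parallel gripper is mounted at the origin on the work surface. World frame = base frame: x ahead of the robot, y to its left, z up, the work surface at z = 0. Lengths are in mm, angles in degrees, forces in N, time in s.
With the tool pointing down it reaches from about 350 to 850 mm from the base axis. Payload 8.1 kg.
Tool frame: the origin (TCP) lies midway between the tips of the shut fingers; the grasp point (between the pads) lies 19 mm behind it; z points along the fingers, y is the line along which they close (so a half turn about z gives the same grasp; the last joint's range is limited). The gripper opens to 85 mm and grips with 20 to 120 N. Pads are 22 mm wide; open, the fingers measure 114 mm over their backs; the gripper's body (76 mm by 85 mm) begins 54 mm behind the grasp point. The pads swing forward as they close: fully open they stand 13 mm farther back than shut.
Start: joints at [70.967, 7.471, 85.268, -0, 87.261, -4.893], TCP at [146.559, 581.83, 231.292] pointing down, gripper open.
Joint ranges: [-169.43, 169.43], [-51.17, 129.36], [1.28, 143.12], [-76.62, 256.62], [0, 156.53], [-152.29, 152.29]. Speed limits (degrees/s): [136.94, 136.94, 159.86, 180, 180, 180].

INTERFACE

Orientations are given as [roll, pitch, yaw] about the fixed x, y, z axes, in that order (R = Rz(yaw) Ry(pitch) Rx(roll)).
In Python, from bench import sense, snapshot, camera_params, hand_in, masks_of, pinpoint gives the robot as it stands.
- The arm moves only by the tool step_arm, never from a script. Its argument "targets" is a list of rows, each an object with "angular": the turn, a rotation vector about the tool's x, y, z scaled (see below), a list of three; "dp": the shift along the tool's x, y, z scaled (see below), a list of three; "fingers": the closure, from 0 (fully open) to 1 (shut). A call has exactly 8 rows; each row is the pose to reach, as a shift and turn from the pose commanded when the call began, along the tool's axes at that moment, turning the shorter way round; what a row does not reach only later rows make up. The controller multiplies each number of a shift by 0.2 m and each number of a turn by 180 degrees. A row lasts 1/8 s, in which the tool goes at most 62.5 mm and 10.7 degrees, less where a joint would pass 70% of its speed; a pose out of reach is approached as far as the arm can. A call with a number of a shift or a turn outside -1 to 1 is refused whole. A call with a gripper value outside its range is refused whole. The fingers move at their own pace and stop on an object; "newtons" is the grip in N (left out, the last holds). Time passes only in rows, so rows that repeat a pose let the fingers close, or fill a call up. It gives the time, the measured TCP pose, the force, the opening and the grip force at its end, in the units of the state.
- sense(): the state, without advancing time (a new reading comes with each control period).
- snapshot(name): name is "scene" or "top"; returns the picture (384x512x3 uint8, blue, green, red); there is no depth.
- camera_params(name): a dict with "vfov" (degrees; the focal length in pixels is half the picture's height over the tangent of half this angle, whatever the lens; pixels are square), "cx", "cy" (the principal point, pixels), "R" (3x3) and "t" (3): a world point X has camera coordinates R X + t. Camera axes: x right, y down, z forward; pixel columns grow to the right and rows downward; lengths in mm; the calibration is good to about 2 mm. A picture is of the moment at which its call begins. camera_params takes no time and is no camera call.
- hand_in(): hands the job in; it is judged then, once.
Trained networks look in the newest picture that a camera, given by its name, has taken for a name from the list of things; names that differ only in an ending like _2 or _b are one class to them, and where a whole thing is asked for, a point or a joint stands for the part that bears it (a point fixed in the world has none). Each returns a list of dicts, best first, with "conf" (0 to 1); they miss things now and then, are a little off and sometimes report something else, mostly with a low value. They report only what shows in the picture. A call takes as long as a camera call. They do not tell look-alikes from the thing itself.
- masks_of(camera, label): "pixels" (384x512 bool, what is visible of it) and "at" ([column, row] in pixels, amid what is visible of it).
- pinpoint(camera, label): "at" ([column, row] in pixels: a listed point, or the origin of a listed thing).
The state is a dict: "time": time; "joint_pos": joint angles; "qd": joint speeds; "joint_efforts": joint torques, N m; "tool_pos": TCP position; "tcp_rot": TCP orientation; "ft_force": force on the tool from outside, world axes, zero at the start; "wrist_torque": the same for the moment, N m; "finger_gap": finger opening in mm; "grip_force": force on a finger pad.
Only numpy, scipy, OpenCV 4.12 (cv2) and the standard library are available. Lean on these libraries where they do the work, as an engineer would, in place of code of your own. Each camera call takes 0.05 s, during which the arm holds its last target. There are 200 camera calls.

## Working session

There is one attempt and no reset: what is moved stays moved. The work goes in short steps, Python scripts to look and compute and a tool call to move; the robot and the scene stay as the last step left them, time stands still between calls to the robot, and variables do not carry over. Pictures are saved under pics/ and viewed, at most 14 in all, crops included, and the job is handed in when it is done.

Besides the shell and the picture viewer there is one more tool, called after "Emit:" by a JSON object that holds its "op" and its "data". step_arm: Moves the arm, as the interface text tells. Its arguments: {"type":"object","properties":{"targets":{"type":"array","items":{"type":"object","properties":{"angular":{"type":"array","items":{"type":"number","minimum":-1,"maximum":1}},"dp":{"type":"array","items":{"type":"number","minimum":-1,"maximum":1}},"fingers":{"type":"number"}}}},"newtons":{"type":"number"}},"required":["targets"]}

```bash
mkdir -p pics; python3 - <<'E'
from bench import *
import cv2,json
for n in("scene","top"):
    im=snapshot(n); cv2.imwrite(f"pics/{n}0.png",im)
    p=camera_params(n); print(n,{k:(v.tolist() if hasattr(v,'tolist') else v) for k,v in p.items()})
    for l in "adaptor_mid plug_mid yellow_pad_mid white_pad_mid filter_can_mid blue_tray red_tray black_tray tape_mid jar_mid".split():
        print(l,[( [round(float(a),1) for a in d["at"]],round(float(d["conf"]),2)) for d in pinpoint(n,l)])
print(sense())
E
```

```text
scene {'vfov': 49.10589808019053, 'cx': 251.7836029034918, 'cy': 190.6237130594408, 'R': [[0.27512672507892166, 0.9612947255423363, -0.014755873130113579], [0.730486585649636, -0.21899775098229962, -0.6468611390790389], [-0.6250557041842627, 0.167189819394541, -0.7624650358918345]], 't': [-127.98287896703263, -374.86330629714354, 1368.1861719644785]}
adaptor_mid [([337.7, 162.1], 0.61)]
plug_mid [([262.1, 184.8], 0.55)]
yellow_pad_mid [([281.6, 155.5], 0.48)]
white_pad_mid [([107.2, 208.3], 0.71), ([97.4, 177.8], 0.6)]
filter_can_mid [([383.2, 141.8], 0.89), ([369.8, 200.9], 0.21)]
blue_tray [([274.6, 233.8], 0.95), ([166.6, 246.2], 0.74)]
red_tray [([367.5, 200.5], 0.66), ([209.9, 172.1], 0.26)]
black_tray [([366.9, 202.1], 0.74), ([167.2, 247.5], 0.72)]
tape_mid [([163.4, 203.4], 0.96)]
jar_mid [([213.6, 173.0], 0.83)]
top {'vfov': 50.51529851614528, 'cx': 258.98577912039286, 'cy': 195.19766891825188, 'R': [[-0.019403168443207008, -0.9996663796703191, -0.017048355087874376], [-0.9885704296905202, 0.021732011145661107, -0.14918520447103753], [0.14950592829672327, 0.01395883406315071
[... 506 characters left out ...]
1, 210.8], 0.27)]
{'time': 1.1, 'joint_pos': array([ 7.09666824e+01,  7.47100781e+00,  8.52674054e+01,  7.02241674e-06,
        8.72596557e+01, -4.89485635e+00]), 'qd': array([-0.00331915,  0.05531862, -0.16457108,  0.05194731, -0.09606853,
       -0.00828078]), 'joint_efforts': array([ 1.89655599e-03, -5.69318819e+01, -5.00882506e+01,  5.16064563e-05,
        7.98156143e-04,  4.90936179e-05]), 'tool_pos': array([146.56198255, 581.84276219, 231.29766119]), 'tcp_rot': array([1.79998075e+02, 1.57789512e-04, 1.65861538e+02]), 'ft_force': array([1.14592439, 0.55060877, 0.40027224]), 'wrist_torque': array([-0.00610672,  0.0513629 , -0.02771569]), 'grip_force': 0.0, 'finger_gap': 85.0913199388807}
```

```bash
python3 - <<'E'
import cv2
im=cv2.imread("pics/top0.png"); cv2.imwrite("pics/top_a.png",cv2.resize(im[120:290,60:460],None,fx=2,fy=2,interpolation=cv2.INTER_CUBIC))
E
```

```text
(no output)
```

View pics/top0.png

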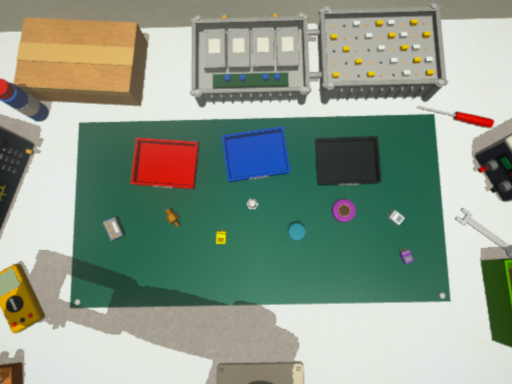

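View pics/scene0.png

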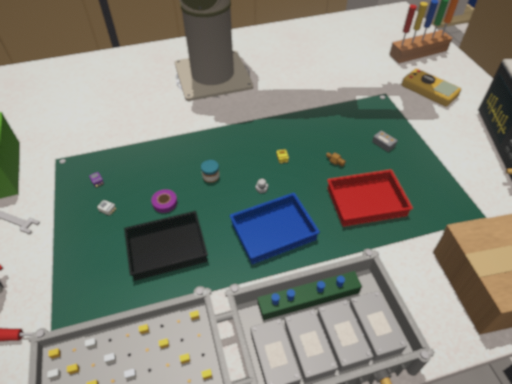

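View pics/top_a.png

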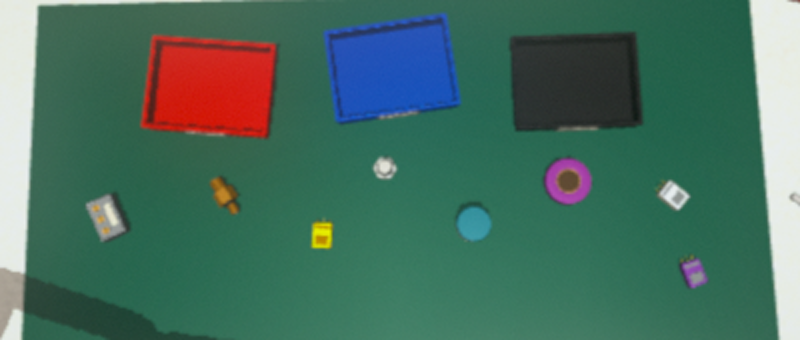

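The top view shows red, blue and black trays at about (165,163), (256,156) and (348,161). The can is at (113,229), adaptor (172,217), yellow pad (221,237), plug (252,204), white pad (397,217), jar (297,232) and tape (344,210). The purple look-alike at (406,257) came up as a white-pad detection and has to be excluded. The arm is out of view.

Next I localise each part by fitting silhouettes in both cameras.

```bash
cat > loc.py <<'E'
import numpy as np, cv2
from bench import *
from scipy.optimize import minimize
C={n:camera_params(n) for n in("scene","top")}
def proj(n,X):
    p=C[n]; f=192/np.tan(np.radians(p["vfov"])/2); c=np.asarray(X,float)@np.array(p["R"]).T+np.array(p["t"])
    return np.c_[c[:,0]/c[:,2]*f+p["cx"],c[:,1]/c[:,2]*f+p["cy"]]
def back(n,uv,z):
    p=C[n]; f=192/np.tan(np.radians(p["vfov"])/2); R=np.array(p["R"]); o=-R.T@np.array(p["t"])
    d=R.T@np.array([(uv[0]-p["cx"])/f,(uv[1]-p["cy"])/f,1]); return (o+d*(z-o[2])/d[2])[:2]
def box(a,b,z0,z1,ox=0): return [np.array([[sx*a/2+ox,sy*b/2,z] for sx in(-1,1) for sy in(-1,1) for z in(z0,z1)])]
def cyl(d,z0,z1,n=24,ph=0): t=np.arange(n)*2*np.pi/n+ph; return np.array([[d/2*np.cos(a),d/2*np.sin(a),z] for a in t for z in(z0,z1)])
def xcyl(d,x0,x1,n=16,ph=0): c=cyl(d,x0,x1,n,ph); return np.c_[c[:,2],c[:,0],c[:,1]+12]
pad=box(32,24,0,16)+box(6,14,4,10,19)
M={"yellow_pad_mid":pad,"white_pad_mid":pad,"filter_can_mid":box(54,34,0,22),
 "plug_mid":[cyl(30,0,12,6),cyl(17,12,28)],
 "adaptor_mid":[xcyl(27.7,-9,9,6),xcyl(16,9,26),xcyl(11,-26,-9)],
 "blue_tray":box(120,160,0,32),"red_tray":box(120,160,0,32),"black_tray":box(120,160,0,32),"tape_mid":[cyl(60,0,19)],"jar_mid":[cyl(44,0,40)]}
S=8
def sil(n,parts,x,y,yaw,u0,z0=0):
    c,s=np.cos(yaw),np.sin(yaw); im=np.zeros((100*S,100*S),np.uint8)
    for P in parts:
        W=np.c_[c*P[:,0]-s*P[:,1]+x,s*P[:,0]+c*P[:,1]+y,P[:,2]+z0]
        h=cv2.convexHull(((proj(n,W)-u0+.5)*S).astype(np.float32)); cv2.fillConvexPoly(im,h.astype(np.int32),255)
    return cv2.resize(im,(100,100),interpolation=cv2.INTER_AREA)/255.
def fit(label,masks,x,y,z0=0,yaws=None,sc=None):
    u={n:np.round(np.argwhere(m).mean(0)[::-1]).astype(int)-50 for n,m in masks.items()}
    T={n:np.pad(m.astype(float),60)[u[n][1]+60:u[n][1]+160,u[n][0]+60:u[n][0]+160] for n,m in masks.items()}
    T={n:cv2.GaussianBlur(t,(0,0),.7) for n,t in T.items()}
    def cost(v): return sum(((cv2.GaussianBlur(sil(n,M[label],v[0],v[1],v[2],u[n],z0),(0,0),.7)-T[n])**2).sum()/T[n].sum() for n in masks)
    best=[]
    for a in (np.radians(np.arange(0,360,30)) if yaws is None else yaws):
        r=minimize(cost,[x,y,a],method="Nelder-Mead",options=dict(initial_simplex=[[x,y,a],[x+6,y,a],[x,y+6,a],[x,y,a+.25]],xatol=.01,fatol=1e-4,maxiter=120)); best.append((r.fun,*r.x[:2],np.degrees(r.x[2])%360))
    best.sort(); return best
E
cat > l1.py <<'E'
from loc import *
pts={"adaptor_mid":((337,161),(172,217)),"plug_mid":((262,185),(252,204)),"yellow_pad_mid":((282,156),(221,237)),"white_pad_mid":((107,208),(397,217)),"filter_can_mid":((384,141),(113,229)),"blue_tray":((274,232),(256,155)),"red_tray":((368,200),(165,163)),"black_tray":((166,247),(348,160)),"tape_mid":((164,201),(344,210)),"jar_mid":((210,172),(297,232))}
H=dict(adaptor_mid=12,plug_mid=14,yellow_pad_mid=8,white_pad_mid=8,filter_can_mid=11,tape_mid=9,jar_mid=20)
ims={n:snapshot(n) for n in C}
out={}
for l,p in pts.items():
    mk={}
    for n,uv in zip(C,p):
        ds=[d for d in masks_of(n,l) if np.hypot(*(np.array(d["at"])-uv))<14]
        if ds: mk[n]=ds[0]["pixels"]
        print(l,n,back(n,uv,H.get(l,16)).round(0),[(np.round(d["at"]),round(d["conf"],2),int(d["pixels"].sum())) for d in ds[:1]])
    x,y=back("top",p[1],H.get(l,16))
    for n in mk:out[l+"/"+n]=mk[n]
    if mk:
        b=fit(l,mk,x,y,yaws=[0] if l in("tape_mid","jar_mid") else None)
        for r in b[:3]: print("   ",np.round(r,2))
np.savez_compressed("masks.npz",**out)
E
python3 l1.py
```

```text
adaptor_mid scene [486. 225.] [(array([335., 158.]), 0.53, 130)]
adaptor_mid top [479. 223.] [(array([171., 217.]), 0.58, 145)]
    [5.0000e-02 4.7566e+02 2.2370e+02 3.2670e+01]
    [6.0000e-02 4.7574e+02 2.2372e+02 3.2240e+01]
    [6.0000e-02 4.7570e+02 2.2373e+02 3.2530e+01]
plug_mid scene [511.  14.] [(array([265., 187.]), 0.66, 123)]
plug_mid top [508.  12.] []
    [1.0000e-02 5.0971e+02 1.2040e+01 2.2880e+01]
    [1.0000e-02 5.0971e+02 1.2040e+01 8.2880e+01]
    [1.0000e-02 5.0971e+02 1.2040e+01 1.4288e+02]
yellow_pad_mid scene [423.  95.] []
yellow_pad_mid top [424.  95.] []
white_pad_mid scene [ 469. -362.] [(array([103., 209.]), 0.42, 155)]
white_pad_mid top [ 467. -368.] [(array([396., 217.]), 0.51, 145)]
    [ 9.0000e-02  4.6524e+02 -3.6401e+02  4.2750e+01]
    [ 9.0000e-02  4.6516e+02 -3.6401e+02  4.3460e+01]
    [ 9.0000e-02  4.6512e+02 -3.6368e+02  4.2680e+01]
filter_can_mid scene [452. 377.] [(array([384., 139.]), 0.51, 307)]
filter_can_mid top [450. 379.] []
    [1.0000e-02 4.4874e+02 3.7773e+02 2.1820e+01]
    [1.0000e-02 4.4874e+02 3.7773e+02 2.0182e+02]
    [1.0000e
[... 507 characters left out ...]
162e+02 2.4411e+02 3.5469e+02]
    [2.0000e-02 6.2137e+02 2.4413e+02 1.7448e+02]
black_tray scene [ 625. -242.] [(array([162., 242.]), 0.73, 4066)]
black_tray top [ 621. -246.] [(array([348., 161.]), 0.93, 3062)]
    [ 3.0000e-02  6.1717e+02 -2.4183e+02  2.8000e-01]
    [ 3.0000e-02  6.1717e+02 -2.4183e+02  1.8028e+02]
    [ 3.0000e-02  6.1716e+02 -2.4195e+02  3.5000e-01]
tape_mid scene [ 487. -228.] [(array([161., 203.]), 0.71, 451)]
tape_mid top [ 488. -230.] []
    [ 3.0000e-02  4.8641e+02 -2.2756e+02  1.2010e+01]
jar_mid scene [ 436. -101.] [(array([210., 169.]), 0.87, 324)]
jar_mid top [ 432. -104.] [(array([296., 236.]), 0.61, 194)]
    [ 1.7000e-01  4.3160e+02 -1.0112e+02  1.3300e+00]
```

```bash
cat > l2.py <<'E'
from loc import *
P={"adaptor_mid":(476,224,12),"plug_mid":(509,12,14),"yellow_pad_mid":(424,95,8),"white_pad_mid":(465,-364,8),"filter_can_mid":(449,378,11)}
ims={n:cv2.imread(f"pics/{n}0.png") for n in C}
tiles=[]
for l,(x,y,z) in P.items():
    mk={}
    for n in C:
        u,v=proj(n,[[x,y,z]])[0].round().astype(int); m=np.zeros((384,512),bool)
        w=ims[n][v-20:v+21,u-20:u+21].astype(float)
        chroma=w/w.sum(2,keepdims=True); bg=np.median(chroma.reshape(-1,3),0)
        d=np.abs(chroma-bg).sum(2); m0=(d>0.14)&(w[...,2]>45)
        k,lab,st,_=cv2.connectedComponentsWithStats(m0.astype(np.uint8)); m0=lab==1+np.argmax(st[1:,4])
        m[v-20:v+21,u-20:u+21]=m0; mk[n]=m
        t=np.hstack([w,np.where(m0[...,None],w,w*.3)]); tiles.append(cv2.resize(t,None,fx=3,fy=3,interpolation=cv2.INTER_NEAREST))
    for names in (["scene"],["top"],["scene","top"]):
        b=fit(l,{n:mk[n] for n in names},x,y); print(l,names,[mk[n].sum() for n in names],[list(np.round(r,1 if i else 3)) for i,r in enumerate(b[:2])])
T=[np.hstack(tiles[i:i+2]) for i in range(0,10,2)]; W=np.vstack([np.hstack(tiles[i::2]) for i in (0,1)])
cv2.imwrite("pics/tiles.png",cv2.resize(W,(800,int(W.shape[0]*800/W.shape[1])),interpolation=cv2.INTER_AREA))
E
python3 l2.py
```

```text
adaptor_mid ['scene'] [np.int64(199)] [[np.float64(0.082), np.float64(474.968), np.float64(223.551), np.float64(32.037)], [np.float64(0.1), np.float64(475.0), np.float64(223.7), np.float64(32.3)]]
adaptor_mid ['top'] [np.int64(186)] [[np.float64(0.05), np.float64(477.594), np.float64(223.186), np.float64(33.261)], [np.float64(0.1), np.float64(477.6), np.float64(223.1), np.float64(33.7)]]
adaptor_mid ['scene', 'top'] [np.int64(199), np.int64(186)] [[np.float64(0.143), np.float64(476.723), np.float64(223.062), np.float64(32.539)], [np.float64(0.1), np.float64(476.7), np.float64(223.4), np.float64(32.5)]]
plug_mid ['scene'] [np.int64(159)] [[np.float64(0.057), np.float64(507.528), np.float64(13.097), np.float64(16.295)], [np.float64(0.1), np.float64(507.5), np.float64(13.1), np.float64(76.3)]]
plug_mid ['top'] [np.int64(116)] [[np.float64(0.057), np.float64(510.263), np.float64(12.063), np.float64(28.919)], [np.float64(0.1), np.float64(510.3), np.float64(12.1), np.float64(88.9)]]
plug_mid ['scene', 'top'] [np.int64(159), np.int64(116)] [[np.float64(0.13), np.float64(509.215), np.float64
[... 1380 characters left out ...]
] [[np.float64(0.009), np.float64(449.526), np.float64(379.584), np.float64(26.067)], [np.float64(0.0), np.float64(449.5), np.float64(379.6), np.float64(206.1)]]
filter_can_mid ['top'] [np.int64(330)] [[np.float64(0.007), np.float64(451.922), np.float64(378.466), np.float64(24.787)], [np.float64(0.0), np.float64(451.9), np.float64(378.5), np.float64(204.8)]]
filter_can_mid ['scene', 'top'] [np.int64(312), np.int64(330)] [[np.float64(0.03), np.float64(451.288), np.float64(378.782), np.float64(24.506)], [np.float64(0.0), np.float64(451.3), np.float64(378.8), np.float64(204.5)]][ WARN:0@5.728] global loadsave.cpp:1063 imwrite_ Unsupported depth image for selected encoder is fallbacked to CV_8U.
```

View pics/tiles.png

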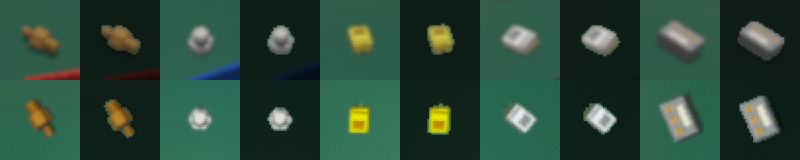

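Both cameras agree to within about 2 mm, and heights, sizes and reach are all plausible. The tiles show clean segmentations of the five parts. Next, the move planner and the approach to the adaptor.

```bash
cat > plan.py <<'E'
import json,numpy as np,sys,os
F="cmd.json"
def plan(*calls,N=None,start=None):
    """each call: list of ((x,y,z,yaw),fingers,rows); 8 rows per call. start=(x,y,z,yaw) overrides; saves final commanded pose"""
    c=np.array(start if start else json.load(open(F)),float)
    for segs in calls:
        assert sum(s[2] for s in segs)==8
        ps=np.radians(c[3]); ax=np.array([[np.cos(ps),np.sin(ps),0],[np.sin(ps),-np.cos(ps),0],[0,0,-1]])
        p=c.copy(); rows=[]
        for q,f,n in segs:
            q=np.array(q,float)
            for i in range(1,n+1):
                w=p+(q-p)*i/n; d=np.round(ax@(w[:3]-c[:3])/200,3); a=round(-(w[3]-c[3])/180,3)
                assert abs(d).max()<=1,d
                rows.append(dict(dp=d.tolist(),angular=[0,0,a],fingers=f))
            p=q
        c=np.r_[c[:3]+ax.T@d*200,c[3]-a*180]
        print(json.dumps(rows).replace(' ',''))
    json.dump(c.tolist(),open(F,"w")); print(c.round(1))
E
python3 - <<'E'
from plan import *
a=np.array([146.56,581.83,231.29,165.86]);b=np.array([476.5,223.2,110,122.5])
w=[a+(b-a)*k for k in(.43,.86)]
plan([(w[0],0,8)],[(w[1],0,8)],[(b,0,2),((476.5,223.2,30,122.5),0,2),((476.5,223.2,2,122.5),0,3),((476.5,223.2,2,122.5),0,1)],start=a.tolist())
E
```

```text
[{"dp":[-0.11,-0.072,0.033],"angular":[0,0,0.013],"fingers":0},{"dp":[-0.219,-0.144,0.065],"angular":[0,0,0.026],"fingers":0},{"dp":[-0.329,-0.215,0.098],"angular":[0,0,0.039],"fingers":0},{"dp":[-0.438,-0.287,0.13],"angular":[0,0,0.052],"fingers":0},{"dp":[-0.548,-0.359,0.163],"angular":[0,0,0.065],"fingers":0},{"dp":[-0.657,-0.431,0.196],"angular":[0,0,0.078],"fingers":0},{"dp":[-0.767,-0.503,0.228],"angular":[0,0,0.091],"fingers":0},{"dp":[-0.876,-0.574,0.261],"angular":[0,0,0.104],"fingers":0}]Traceback (most recent call last):
  File "<stdin>", line 4, in <module>
  File "plan.py", line 14, in plan
    assert abs(d).max()<=1,d
           ^^^^^^^^^^^^^^^
AssertionError: [-1.015 -0.263  0.261]
```

```bash
python3 - <<'E'
from plan import *
a=np.array([146.56,581.83,231.29,165.86]);b=np.array([476.5,223.2,110,122.5])
w=[a+(b-a)*k for k in(.45,.8)]
plan([(w[0],0,8)],[(w[1],0,8)],[(b,0,3),((476.5,223.2,30,122.5),0,2),((476.5,223.2,2,122.5),0,3)],start=a.tolist())
E
```

```text
[{"dp":[-0.115,-0.075,0.034],"angular":[0,0,0.014],"fingers":0},{"dp":[-0.229,-0.15,0.068],"angular":[0,0,0.027],"fingers":0},{"dp":[-0.344,-0.225,0.102],"angular":[0,0,0.041],"fingers":0},{"dp":[-0.458,-0.301,0.136],"angular":[0,0,0.054],"fingers":0},{"dp":[-0.573,-0.376,0.171],"angular":[0,0,0.068],"fingers":0},{"dp":[-0.688,-0.451,0.205],"angular":[0,0,0.081],"fingers":0},{"dp":[-0.802,-0.526,0.239],"angular":[0,0,0.095],"fingers":0},{"dp":[-0.917,-0.601,0.273],"angular":[0,0,0.108],"fingers":0}]
[{"dp":[-0.104,-0.025,0.027],"angular":[0,0,0.011],"fingers":0},{"dp":[-0.207,-0.051,0.053],"angular":[0,0,0.021],"fingers":0},{"dp":[-0.311,-0.076,0.08],"angular":[0,0,0.032],"fingers":0},{"dp":[-0.414,-0.102,0.106],"angular":[0,0,0.042],"fingers":0},{"dp":[-0.518,-0.127,0.133],"angular":[0,0,0.053],"fingers":0},{"dp":[-0.621,-0.153,0.159],"angular":[0,0,0.064],"fingers":0},{"dp":[-0.725,-0.178,0.186],"angular":[0,0,0.074],"fingers":0},{"dp":[-0.828,-0.204,0.212],"angular":[0,0,0.085],"fingers":0}]
[{"dp":[-0.162,0.004,0.04],"angular":[0,0,0.016],"fingers":0},{"dp":[-0.325,0.009,0.081],"angular":[0,0,0.032],"fingers":0},{"dp":[-0.487,0.013,0.121],"angular":[0,0,0.048],"fingers":0},{"dp":[-0.487,0.013,0.321],"angular":[0,0,0.048],"fingers":0},{"dp":[-0.487,0.013,0.521],"angular":[0,0,0.048],"fingers":0},{"dp":[-0.487,0.013,0.568],"angular":[0,0,0.048],"fingers":0},{"dp":[-0.487,0.013,0.615],"angular":[0,0,0.048],"fingers":0},{"dp":[-0.487,0.013,0.661],"angular":[0,0,0.048],"fingers":0}]
[476.4 223.2   2.1 122.5]
```

Emit:
{"op": "step_arm", "data": {"targets": [{"dp": [-0.115,-0.075,0.034],"angular": [0,0,0.014],"fingers": 0},{"dp": [-0.229,-0.15,0.068],"angular": [0,0,0.027],"fingers": 0},{"dp": [-0.344,-0.225,0.102],"angular": [0,0,0.041],"fingers": 0},{"dp": [-0.458,-0.301,0.136],"angular": [0,0,0.054],"fingers": 0},{"dp": [-0.573,-0.376,0.171],"angular": [0,0,0.068],"fingers": 0},{"dp": [-0.688,-0.451,0.205],"angular": [0,0,0.081],"fingers": 0},{"dp": [-0.802,-0.526,0.239],"angular": [0,0,0.095],"fingers": 0},{"dp": [-0.917,-0.601,0.273],"angular": [0,0,0.108],"fingers": 0}], "newtons": 30}}

```text
time: 3.2
tool_pos: [295.6, 419.8, 176.6]
tcp_rot: [180.0, 0.0, 146.3]
ft_force: [0.0, 0.2, 0.2]
finger_gap: 85.5
grip_force: 0.0
```

Emit:
{"op": "step_arm", "data": {"targets": [{"dp": [-0.104,-0.025,0.027],"angular": [0,0,0.011],"fingers": 0},{"dp": [-0.207,-0.051,0.053],"angular": [0,0,0.021],"fingers": 0},{"dp": [-0.311,-0.076,0.08],"angular": [0,0,0.032],"fingers": 0},{"dp": [-0.414,-0.102,0.106],"angular": [0,0,0.042],"fingers": 0},{"dp": [-0.518,-0.127,0.133],"angular": [0,0,0.053],"fingers": 0},{"dp": [-0.621,-0.153,0.159],"angular": [0,0,0.064],"fingers": 0},{"dp": [-0.725,-0.178,0.186],"angular": [0,0,0.074],"fingers": 0},{"dp": [-0.828,-0.204,0.212],"angular": [0,0,0.085],"fingers": 0}]}}

```text
time: 4.2
tool_pos: [411.0, 294.4, 134.3]
tcp_rot: [180.0, 0.0, 131.1]
ft_force: [0.3, 0.1, -0.2]
finger_gap: 85.5
grip_force: 0.0
```

Emit:
{"op": "step_arm", "data": {"targets": [{"dp": [-0.162,0.004,0.04],"angular": [0,0,0.016],"fingers": 0},{"dp": [-0.325,0.009,0.081],"angular": [0,0,0.032],"fingers": 0},{"dp": [-0.487,0.013,0.121],"angular": [0,0,0.048],"fingers": 0},{"dp": [-0.487,0.013,0.321],"angular": [0,0,0.048],"fingers": 0},{"dp": [-0.487,0.013,0.521],"angular": [0,0,0.048],"fingers": 0},{"dp": [-0.487,0.013,0.568],"angular": [0,0,0.048],"fingers": 0},{"dp": [-0.487,0.013,0.615],"angular": [0,0,0.048],"fingers": 0},{"dp": [-0.487,0.013,0.661],"angular": [0,0,0.048],"fingers": 0}]}}

```text
time: 5.2
tool_pos: [477.8, 223.8, 3.2]
tcp_rot: [179.8, 0.0, 122.5]
ft_force: [0.3, -0.3, -0.9]
finger_gap: 85.3
grip_force: 0.0
```

Emit:
{"op": "step_arm", "data": {"targets": [{"dp": [0,0,0],"angular": [0,0,0],"fingers": 0.3},{"dp": [0,0,0],"angular": [0,0,0],"fingers": 0.3},{"dp": [0,0,0],"angular": [0,0,0],"fingers": 0.6},{"dp": [0,0,0],"angular": [0,0,0],"fingers": 0.6},{"dp": [0,0,0],"angular": [0,0,0],"fingers": 0.8},{"dp": [0,0,0],"angular": [0,0,0],"fingers": 0.8},{"dp": [0,0,0],"angular": [0,0,0],"fingers": 0.8},{"dp": [0,0,0],"angular": [0,0,0],"fingers": 0.8}], "newtons": 30}}

```text
time: 6.2
tool_pos: [477.2, 223.5, 3.2]
tcp_rot: [179.9, 0.0, 122.5]
ft_force: [-1.3, -0.1, 6.1]
finger_gap: 50.8
grip_force: 31.4
```

```bash
python3 - <<'E'
from plan import *
a=np.array([476.5,223.2,80,122.5]);b=np.array([634.6,38,80,97.5]); m=a+(b-a)*.45
plan([((476.5,223.2,20,122.5),.8,2),(a,.8,2),(m,.8,4)],[(b,.8,5),((*b[:2],30,97.5),.8,3)],[((*b[:2],5.5,97.5),.8,6),((*b[:2],5.3,97.5),.8,2)])
E
```

```text
[{"dp":[-0.0,0.0,-0.045],"angular":[0,0,-0.0],"fingers":0.8},{"dp":[-0.0,0.0,-0.09],"angular":[0,0,-0.0],"fingers":0.8},{"dp":[-0.0,0.0,-0.24],"angular":[0,0,-0.0],"fingers":0.8},{"dp":[-0.0,0.0,-0.39],"angular":[0,0,-0.0],"fingers":0.8},{"dp":[-0.136,0.019,-0.39],"angular":[0,0,0.016],"fingers":0.8},{"dp":[-0.271,0.038,-0.39],"angular":[0,0,0.031],"fingers":0.8},{"dp":[-0.407,0.057,-0.39],"angular":[0,0,0.047],"fingers":0.8},{"dp":[-0.543,0.076,-0.39],"angular":[0,0,0.062],"fingers":0.8}]
[{"dp":[-0.126,0.044,0.0],"angular":[0,0,0.015],"fingers":0.8},{"dp":[-0.253,0.088,0.0],"angular":[0,0,0.031],"fingers":0.8},{"dp":[-0.379,0.132,0.0],"angular":[0,0,0.046],"fingers":0.8},{"dp":[-0.506,0.176,0.0],"angular":[0,0,0.061],"fingers":0.8},{"dp":[-0.632,0.22,0.0],"angular":[0,0,0.077],"fingers":0.8},{"dp":[-0.632,0.22,0.084],"angular":[0,0,0.077],"fingers":0.8},{"dp":[-0.632,0.22,0.167],"angular":[0,0,0.077],"fingers":0.8},{"dp":[-0.632,0.22,0.25],"angular":[0,0,0.077],"fingers":0.8}]
[{"dp":[-0.0,0.0,0.02],"angular":[0,0,-0.0],"fingers":0.8},{"dp":[-0.0,0.0,0.041],"angular":[0,0,-0.0],"fingers":0.8},{"dp":[-0.0,0.0,0.061],"angular":[0,0,-0.0],"fingers":0.8},{"dp":[-0.0,0.0,0.082],"angular":[0,0,-0.0],"fingers":0.8},{"dp":[-0.0,0.0,0.102],"angular":[0,0,-0.0],"fingers":0.8},{"dp":[-0.0,0.0,0.123],"angular":[0,0,-0.0],"fingers":0.8},{"dp":[-0.0,0.0,0.123],"angular":[0,0,-0.0],"fingers":0.8},{"dp":[-0.0,0.0,0.124],"angular":[0,0,-0.0],"fingers":0.8}]
[634.5  38.    5.3  97.5]
```

Emit:
{"op": "step_arm", "data": {"targets": [{"dp": [0,0,-0.045],"angular": [0,0,0],"fingers": 0.8},{"dp": [0,0,-0.09],"angular": [0,0,0],"fingers": 0.8},{"dp": [0,0,-0.24],"angular": [0,0,0],"fingers": 0.8},{"dp": [0,0,-0.39],"angular": [0,0,0],"fingers": 0.8},{"dp": [-0.136,0.019,-0.39],"angular": [0,0,0.016],"fingers": 0.8},{"dp": [-0.271,0.038,-0.39],"angular": [0,0,0.031],"fingers": 0.8},{"dp": [-0.407,0.057,-0.39],"angular": [0,0,0.047],"fingers": 0.8},{"dp": [-0.543,0.076,-0.39],"angular": [0,0,0.062],"fingers": 0.8}]}}

```text
time: 7.2
tool_pos: [548.2, 139.1, 80.7]
tcp_rot: [180.0, 0.0, 111.2]
ft_force: [-0.2, -0.2, -0.8]
finger_gap: 50.7
grip_force: 31.7
```

Emit:
{"op": "step_arm", "data": {"targets": [{"dp": [-0.126,0.044,0.0],"angular": [0,0,0.015],"fingers": 0.8},{"dp": [-0.253,0.088,0.0],"angular": [0,0,0.031],"fingers": 0.8},{"dp": [-0.379,0.132,0.0],"angular": [0,0,0.046],"fingers": 0.8},{"dp": [-0.506,0.176,0.0],"angular": [0,0,0.061],"fingers": 0.8},{"dp": [-0.632,0.22,0.0],"angular": [0,0,0.077],"fingers": 0.8},{"dp": [-0.632,0.22,0.084],"angular": [0,0,0.077],"fingers": 0.8},{"dp": [-0.632,0.22,0.167],"angular": [0,0,0.077],"fingers": 0.8},{"dp": [-0.632,0.22,0.25],"angular": [0,0,0.077],"fingers": 0.8}]}}

```text
time: 8.2
tool_pos: [633.2, 38.8, 28.2]
tcp_rot: [-179.9, -0.0, 97.5]
ft_force: [0.7, -0.6, -0.8]
finger_gap: 51.0
grip_force: 31.7
```

```bash
python3 - <<'E'
from bench import *
import cv2,numpy as np
a=snapshot("scene");b=snapshot("top")
W=np.hstack([cv2.resize(a[150:280,180:380],None,fx=2,fy=2),cv2.resize(b[110:240,160:360],None,fx=2,fy=2)]);cv2.imwrite("pics/ad.png",W)
print(sense())
E
```

```text
{'time': 8.3, 'joint_pos': array([-1.13192376e+00,  2.29662847e+01,  8.93047929e+01,  5.65902632e-03,
        6.80612399e+01, -8.65611717e+00]), 'qd': array([-0.17114397, -1.38378644, -1.65152889,  0.02207679,  1.64031308,
        0.02513398]), 'joint_efforts': array([-2.20499472e-01, -6.70479369e+01, -4.67627156e+01, -4.30614688e-03,
       -6.53858911e-01, -2.84705857e-03]), 'tool_pos': array([631.56335534,  38.76476056,  26.4120206 ]), 'tcp_rot': array([-1.79672256e+02, -5.51919737e-02,  9.75219060e+01]), 'ft_force': array([-0.74004916,  0.09003629, -0.86079289]), 'wrist_torque': array([-0.04639469,  0.0414403 , -0.01592044]), 'grip_force': 31.649022102355957, 'finger_gap': 51.16236417392138}
```

View pics/ad.png

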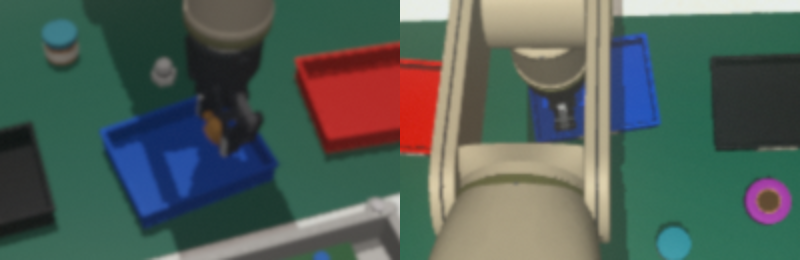

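The scene view shows the adaptor (brass, about (213,127) in the crop) held between the fingers over the blue tray. The plug is still standing at (163,70). The reading was still settling, so I hold briefly before lowering.

Emit:
{"op": "step_arm", "data": {"targets": [{"dp": [0,0,0],"angular": [0,0,0],"fingers": 0.8},{"dp": [0,0,0],"angular": [0,0,0],"fingers": 0.8},{"dp": [0,0,0],"angular": [0,0,0],"fingers": 0.8},{"dp": [0,0,0],"angular": [0,0,0],"fingers": 0.8},{"dp": [0,0,0],"angular": [0,0,0],"fingers": 0.8},{"dp": [0,0,0],"angular": [0,0,0],"fingers": 0.8},{"dp": [0,0,0],"angular": [0,0,0],"fingers": 0.8},{"dp": [0,0,0],"angular": [0,0,0],"fingers": 0.8}]}}

```text
time: 9.3
tool_pos: [634.5, 38.0, 30.1]
tcp_rot: [-180.0, -0.0, 97.5]
ft_force: [-0.7, -0.0, -0.9]
finger_gap: 51.2
grip_force: 31.7
```

```bash
python3 - <<'E'
from bench import *
s=sense();print(s["time"],s["tool_pos"],s["tcp_rot"],s["qd"])
E
```

```text
9.3 [634.52181232  38.02173366  30.06401326] [-1.79998866e+02 -7.48131210e-04  9.74598578e+01] [ 0.00028134 -0.05348656 -0.04797856 -0.09607971  0.11861165 -0.00994405]
```

Emit:
{"op": "step_arm", "data": {"targets": [{"dp": [0,0,0.03],"angular": [0,0,0],"fingers": 0.8},{"dp": [0,0,0.06],"angular": [0,0,0],"fingers": 0.8},{"dp": [0,0,0.085],"angular": [0,0,0],"fingers": 0.8},{"dp": [0,0,0.1],"angular": [0,0,0],"fingers": 0.8},{"dp": [0,0,0.11],"angular": [0,0,0],"fingers": 0.8},{"dp": [0,0,0.115],"angular": [0,0,0],"fingers": 0.8},{"dp": [0,0,0.119],"angular": [0,0,0],"fingers": 0.8},{"dp": [0,0,0.12],"angular": [0,0,0],"fingers": 0.8}]}}

```text
time: 10.3
tool_pos: [634.6, 38.0, 6.2]
tcp_rot: [180.0, 0.0, 97.5]
ft_force: [-1.0, -0.6, 1.0]
finger_gap: 50.6
grip_force: 31.7
```

```bash
python3 - <<'E'
from plan import *
r=(634.5,38,6,97.5); u=(634.5,38,80,97.5); p=(509.5,12.5)
plan([(r,.25,5),((634.5,38,30,97.5),.25,2),((634.5,38,60,97.5),.25,1)],[(u,.25,1),((*p,75,97.5),.4,5),((*p,45,97.5),.4,2)],[((*p,14.5,97.5),.4,5),((*p,14,97.5),.4,3)],
 start=r)
E
```

```text
[{"dp":[0.0,0.0,0.0],"angular":[0,0,-0.0],"fingers":0.25},{"dp":[0.0,0.0,0.0],"angular":[0,0,-0.0],"fingers":0.25},{"dp":[0.0,0.0,0.0],"angular":[0,0,-0.0],"fingers":0.25},{"dp":[0.0,0.0,0.0],"angular":[0,0,-0.0],"fingers":0.25},{"dp":[0.0,0.0,0.0],"angular":[0,0,-0.0],"fingers":0.25},{"dp":[0.0,0.0,-0.06],"angular":[0,0,-0.0],"fingers":0.25},{"dp":[0.0,0.0,-0.12],"angular":[0,0,-0.0],"fingers":0.25},{"dp":[0.0,0.0,-0.27],"angular":[0,0,-0.0],"fingers":0.25}]
[{"dp":[0.0,0.0,-0.1],"angular":[0,0,-0.0],"fingers":0.25},{"dp":[-0.009,-0.127,-0.095],"angular":[0,0,-0.0],"fingers":0.4},{"dp":[-0.018,-0.255,-0.09],"angular":[0,0,-0.0],"fingers":0.4},{"dp":[-0.027,-0.382,-0.085],"angular":[0,0,-0.0],"fingers":0.4},{"dp":[-0.036,-0.509,-0.08],"angular":[0,0,-0.0],"fingers":0.4},{"dp":[-0.045,-0.636,-0.075],"angular":[0,0,-0.0],"fingers":0.4},{"dp":[-0.045,-0.636,0.0],"angular":[0,0,-0.0],"fingers":0.4},{"dp":[-0.045,-0.636,0.075],"angular":[0,0,-0.0],"fingers":0.4}]
[{"dp":[0.0,-0.0,0.031],"angular":[0,0,-0.0],"fingers":0.4},{"dp":[0.0,-0.0,0.061],"angular":[0,0,-0.0],"fingers":0.4},{"dp":[0.0,-0.0,0.092],"angular":[0,0,-0.0],"fingers":0.4},{"dp":[0.0,-0.0,0.122],"angular":[0,0,-0.0],"fingers":0.4},{"dp":[0.0,-0.0,0.152],"angular":[0,0,-0.0],"fingers":0.4},{"dp":[0.0,-0.0,0.153],"angular":[0,0,-0.0],"fingers":0.4},{"dp":[0.0,-0.0,0.154],"angular":[0,0,-0.0],"fingers":0.4},{"dp":[0.0,-0.0,0.155],"angular":[0,0,-0.0],"fingers":0.4}]
[509.6  12.5  14.   97.5]
```

Emit:
{"op": "step_arm", "data": {"targets": [{"dp": [0,0,0],"angular": [0,0,0],"fingers": 0.25},{"dp": [0,0,0],"angular": [0,0,0],"fingers": 0.25},{"dp": [0,0,0],"angular": [0,0,0],"fingers": 0.25},{"dp": [0,0,0],"angular": [0,0,0],"fingers": 0.25},{"dp": [0,0,0],"angular": [0,0,0],"fingers": 0.25},{"dp": [0,0,-0.06],"angular": [0,0,0],"fingers": 0.25},{"dp": [0,0,-0.12],"angular": [0,0,0],"fingers": 0.25},{"dp": [0,0,-0.27],"angular": [0,0,0],"fingers": 0.25}]}}

```text
time: 11.3
tool_pos: [633.5, 38.0, 60.0]
tcp_rot: [-179.9, -0.0, 97.5]
ft_force: [0.1, 0.8, -0.0]
finger_gap: 64.1
grip_force: 0.0
```

Emit:
{"op": "step_arm", "data": {"targets": [{"dp": [0,0,-0.1],"angular": [0,0,0],"fingers": 0.25},{"dp": [-0.009,-0.127,-0.095],"angular": [0,0,0],"fingers": 0.4},{"dp": [-0.018,-0.255,-0.09],"angular": [0,0,0],"fingers": 0.4},{"dp": [-0.027,-0.382,-0.085],"angular": [0,0,0],"fingers": 0.4},{"dp": [-0.036,-0.509,-0.08],"angular": [0,0,0],"fingers": 0.4},{"dp": [-0.045,-0.636,-0.075],"angular": [0,0,0],"fingers": 0.4},{"dp": [-0.045,-0.636,0.0],"angular": [0,0,0],"fingers": 0.4},{"dp": [-0.045,-0.636,0.075],"angular": [0,0,0],"fingers": 0.4}]}}

```text
time: 12.3
tool_pos: [510.5, 12.6, 45.0]
tcp_rot: [179.9, 0.0, 97.5]
ft_force: [0.9, 0.8, -0.1]
finger_gap: 51.4
grip_force: 0.0
```

Emit:
{"op": "step_arm", "data": {"targets": [{"dp": [0,0,0.031],"angular": [0,0,0],"fingers": 0.4},{"dp": [0,0,0.061],"angular": [0,0,0],"fingers": 0.4},{"dp": [0,0,0.092],"angular": [0,0,0],"fingers": 0.4},{"dp": [0,0,0.115],"angular": [0,0,0],"fingers": 0.4},{"dp": [0,0,0.135],"angular": [0,0,0],"fingers": 0.4},{"dp": [0,0,0.145],"angular": [0,0,0],"fingers": 0.4},{"dp": [0,0,0.155],"angular": [0,0,0],"fingers": 0.4},{"dp": [0,0,0.155],"angular": [0,0,0],"fingers": 0.4}]}}

```text
time: 13.3
tool_pos: [509.5, 12.6, 14.1]
tcp_rot: [-180.0, -0.0, 97.5]
ft_force: [0.7, 0.1, -0.1]
finger_gap: 51.4
grip_force: 0.0
```

Emit:
{"op": "step_arm", "data": {"targets": [{"dp": [0,0,0],"angular": [0,0,0],"fingers": 0.6},{"dp": [0,0,0],"angular": [0,0,0],"fingers": 0.7},{"dp": [0,0,0],"angular": [0,0,0],"fingers": 0.75},{"dp": [0,0,0],"angular": [0,0,0],"fingers": 0.85},{"dp": [0,0,0],"angular": [0,0,0],"fingers": 1},{"dp": [0,0,0],"angular": [0,0,0],"fingers": 1},{"dp": [0,0,0],"angular": [0,0,0],"fingers": 1},{"dp": [0,0,0],"angular": [0,0,0],"fingers": 1}], "newtons": 30}}

```text
time: 14.3
tool_pos: [509.7, 12.6, 14.3]
tcp_rot: [180.0, 0.0, 97.5]
ft_force: [-1.5, 0.2, 5.2]
finger_gap: 15.3
grip_force: 29.4
```

```bash
python3 - <<'E'
from plan import *
p=(509.5,12.5); d=(645,-35)
plan([((*p,22,97.5),1,2),((*p,70,97.5),1,2),((*p,85,97.5),1,1),((550,-2,85,97.5),1,3)],[((*d,85,97.5),1,4),((*d,45,97.5),1,3),((*d,40,97.5),1,1)])
E
```

```text
[{"dp":[0.0,-0.0,-0.02],"angular":[0,0,-0.0],"fingers":1},{"dp":[0.0,-0.0,-0.04],"angular":[0,0,-0.0],"fingers":1},{"dp":[0.0,-0.0,-0.16],"angular":[0,0,-0.0],"fingers":1},{"dp":[0.0,-0.0,-0.28],"angular":[0,0,-0.0],"fingers":1},{"dp":[0.0,-0.0,-0.355],"angular":[0,0,-0.0],"fingers":1},{"dp":[-0.033,0.063,-0.355],"angular":[0,0,-0.0],"fingers":1},{"dp":[-0.065,0.127,-0.355],"angular":[0,0,-0.0],"fingers":1},{"dp":[-0.098,0.191,-0.355],"angular":[0,0,-0.0],"fingers":1}]
[{"dp":[-0.056,0.112,0.0],"angular":[0,0,-0.0],"fingers":1},{"dp":[-0.113,0.225,0.0],"angular":[0,0,-0.0],"fingers":1},{"dp":[-0.169,0.337,0.0],"angular":[0,0,-0.0],"fingers":1},{"dp":[-0.226,0.449,0.0],"angular":[0,0,-0.0],"fingers":1},{"dp":[-0.226,0.449,0.067],"angular":[0,0,-0.0],"fingers":1},{"dp":[-0.226,0.449,0.133],"angular":[0,0,-0.0],"fingers":1},{"dp":[-0.226,0.449,0.2],"angular":[0,0,-0.0],"fingers":1},{"dp":[-0.226,0.449,0.225],"angular":[0,0,-0.0],"fingers":1}]
[644.9 -35.1  40.   97.5]
```

Emit:
{"op": "step_arm", "data": {"targets": [{"dp": [0,0,-0.02],"angular": [0,0,0],"fingers": 1},{"dp": [0,0,-0.04],"angular": [0,0,0],"fingers": 1},{"dp": [0,0,-0.16],"angular": [0,0,0],"fingers": 1},{"dp": [0,0,-0.28],"angular": [0,0,0],"fingers": 1},{"dp": [0,0,-0.355],"angular": [0,0,0],"fingers": 1},{"dp": [-0.033,0.063,-0.355],"angular": [0,0,0],"fingers": 1},{"dp": [-0.065,0.127,-0.355],"angular": [0,0,0],"fingers": 1},{"dp": [-0.098,0.191,-0.355],"angular": [0,0,0],"fingers": 1}]}}

```text
time: 15.3
tool_pos: [550.4, -2.3, 83.8]
tcp_rot: [-179.9, -0.0, 97.4]
ft_force: [0.9, -0.7, 0.2]
finger_gap: 15.4
grip_force: 29.3
```

Emit:
{"op": "step_arm", "data": {"targets": [{"dp": [-0.056,0.112,0.0],"angular": [0,0,0],"fingers": 1},{"dp": [-0.113,0.225,0.0],"angular": [0,0,0],"fingers": 1},{"dp": [-0.169,0.337,0.0],"angular": [0,0,0],"fingers": 1},{"dp": [-0.226,0.449,0.0],"angular": [0,0,0],"fingers": 1},{"dp": [-0.226,0.449,0.067],"angular": [0,0,0],"fingers": 1},{"dp": [-0.226,0.449,0.133],"angular": [0,0,0],"fingers": 1},{"dp": [-0.226,0.449,0.2],"angular": [0,0,0],"fingers": 1},{"dp": [-0.226,0.449,0.225],"angular": [0,0,0],"fingers": 1}]}}

```text
time: 16.3
tool_pos: [643.3, -34.7, 38.0]
tcp_rot: [-179.8, -0.0, 97.5]
ft_force: [-0.7, 0.7, -0.2]
finger_gap: 15.4
grip_force: 29.4
```

```bash
python3 - <<'E'
from bench import *
import cv2,numpy as np
a=snapshot("scene")
cv2.imwrite("pics/pl.png",cv2.resize(a[130:280,190:350],None,fx=4,fy=4)[:600])
E
```

```text
(no output)
```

View pics/pl.png

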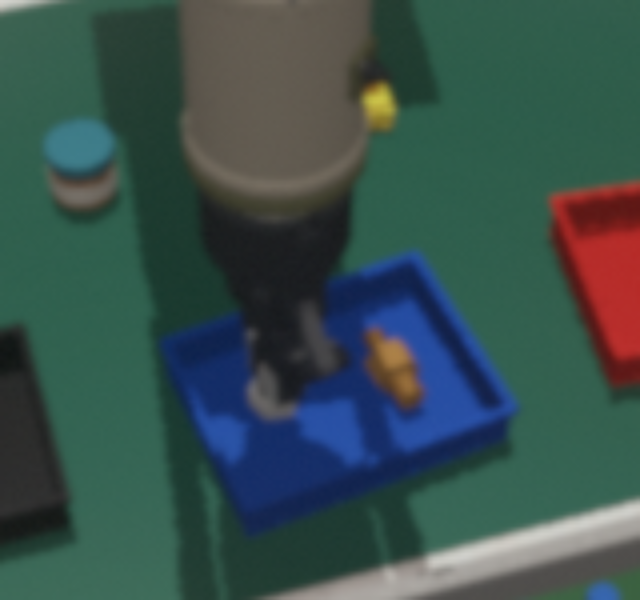

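The scene view shows the adaptor lying on the blue tray floor at about (395,370) in the crop, and the plug held upright at (270,395). Lowering it now.

Emit:
{"op": "step_arm", "data": {"targets": [{"dp": [0,0,0.02],"angular": [0,0,0],"fingers": 1},{"dp": [0,0,0.05],"angular": [0,0,0],"fingers": 1},{"dp": [0,0,0.08],"angular": [0,0,0],"fingers": 1},{"dp": [0,0,0.1],"angular": [0,0,0],"fingers": 1},{"dp": [0,0,0.106],"angular": [0,0,0],"fingers": 1},{"dp": [0,0,0.11],"angular": [0,0,0],"fingers": 1},{"dp": [0,0,0.113],"angular": [0,0,0],"fingers": 1},{"dp": [0,0,0.114],"angular": [0,0,0],"fingers": 1}]}}

```text
time: 17.35
tool_pos: [645.0, -35.0, 17.4]
tcp_rot: [180.0, 0.0, 97.5]
ft_force: [0.2, 0.7, 0.6]
finger_gap: 15.3
grip_force: 29.4
```

```bash
python3 - <<'E'
from plan import *
r=(645,-35,16.8,97.5); y=(422,95.7)
plan([(r,1,2),(r,.45,3),((645,-35,40,97.5),.45,2),((645,-35,80,97.5),.45,1)],[((645,-35,90,97.5),.3,1),((510,44,90,160),.0,7)],[((*y,80,179),0,3),((*y,30,179),0,2),((*y,4,179),0,3)],[((*y,3,179),0,1),((*y,3,179),.6,2),((*y,3,179),.9,5)],start=(645,-35,17.2,97.5))
E
```

```text
[{"dp":[0.0,0.0,0.001],"angular":[0,0,-0.0],"fingers":1},{"dp":[0.0,0.0,0.002],"angular":[0,0,-0.0],"fingers":1},{"dp":[0.0,0.0,0.002],"angular":[0,0,-0.0],"fingers":0.45},{"dp":[0.0,0.0,0.002],"angular":[0,0,-0.0],"fingers":0.45},{"dp":[0.0,0.0,0.002],"angular":[0,0,-0.0],"fingers":0.45},{"dp":[0.0,0.0,-0.056],"angular":[0,0,-0.0],"fingers":0.45},{"dp":[0.0,0.0,-0.114],"angular":[0,0,-0.0],"fingers":0.45},{"dp":[0.0,0.0,-0.314],"angular":[0,0,-0.0],"fingers":0.45}]
[{"dp":[0.0,0.0,-0.05],"angular":[0,0,-0.0],"fingers":0.3},{"dp":[0.069,-0.088,-0.05],"angular":[0,0,-0.05],"fingers":0.0},{"dp":[0.137,-0.176,-0.05],"angular":[0,0,-0.099],"fingers":0.0},{"dp":[0.206,-0.265,-0.05],"angular":[0,0,-0.149],"fingers":0.0},{"dp":[0.274,-0.353,-0.05],"angular":[0,0,-0.198],"fingers":0.0},{"dp":[0.343,-0.441,-0.05],"angular":[0,0,-0.248],"fingers":0.0},{"dp":[0.411,-0.529,-0.05],"angular":[0,0,-0.298],"fingers":0.0},{"dp":[0.48,-0.618,-0.05],"angular":[0,0,-0.347],"fingers":0.0}]
[{"dp":[0.167,0.031,0.017],"angular":[0,0,-0.035],"fingers":0},{"dp":[0.334,0.061,0.033],"angular":[0,0,-0.071],"fin
[... 175 characters left out ...]
06],"fingers":0},{"dp":[0.502,0.092,0.343],"angular":[0,0,-0.106],"fingers":0},{"dp":[0.502,0.092,0.387],"angular":[0,0,-0.106],"fingers":0},{"dp":[0.502,0.092,0.43],"angular":[0,0,-0.106],"fingers":0}]
[{"dp":[-0.0,-0.0,0.005],"angular":[0,0,0.0],"fingers":0},{"dp":[-0.0,-0.0,0.005],"angular":[0,0,0.0],"fingers":0.6},{"dp":[-0.0,-0.0,0.005],"angular":[0,0,0.0],"fingers":0.6},{"dp":[-0.0,-0.0,0.005],"angular":[0,0,0.0],"fingers":0.9},{"dp":[-0.0,-0.0,0.005],"angular":[0,0,0.0],"fingers":0.9},{"dp":[-0.0,-0.0,0.005],"angular":[0,0,0.0],"fingers":0.9},{"dp":[-0.0,-0.0,0.005],"angular":[0,0,0.0],"fingers":0.9},{"dp":[-0.0,-0.0,0.005],"angular":[0,0,0.0],"fingers":0.9}]
[421.9  95.7   3.  179. ]
```

Emit:
{"op": "step_arm", "data": {"targets": [{"dp": [0,0,0.001],"angular": [0,0,0],"fingers": 1},{"dp": [0,0,0.002],"angular": [0,0,0],"fingers": 1},{"dp": [0,0,0.002],"angular": [0,0,0],"fingers": 0.45},{"dp": [0,0,0.002],"angular": [0,0,0],"fingers": 0.45},{"dp": [0,0,0.002],"angular": [0,0,0],"fingers": 0.45},{"dp": [0,0,-0.056],"angular": [0,0,0],"fingers": 0.45},{"dp": [0,0,-0.114],"angular": [0,0,0],"fingers": 0.45},{"dp": [0,0,-0.314],"angular": [0,0,0],"fingers": 0.45}]}}

```text
time: 18.35
tool_pos: [643.0, -34.8, 78.9]
tcp_rot: [-179.8, -0.1, 97.5]
ft_force: [0.1, 0.2, 0.8]
finger_gap: 47.0
grip_force: 0.0
```

Emit:
{"op": "step_arm", "data": {"targets": [{"dp": [0,0,-0.05],"angular": [0,0,0],"fingers": 0.3},{"dp": [0.069,-0.088,-0.05],"angular": [0,0,-0.05],"fingers": 0},{"dp": [0.137,-0.176,-0.05],"angular": [0,0,-0.099],"fingers": 0},{"dp": [0.206,-0.265,-0.05],"angular": [0,0,-0.149],"fingers": 0},{"dp": [0.274,-0.353,-0.05],"angular": [0,0,-0.198],"fingers": 0},{"dp": [0.343,-0.441,-0.05],"angular": [0,0,-0.248],"fingers": 0},{"dp": [0.411,-0.529,-0.05],"angular": [0,0,-0.298],"fingers": 0},{"dp": [0.48,-0.618,-0.05],"angular": [0,0,-0.347],"fingers": 0}]}}

```text
time: 19.35
tool_pos: [509.4, 44.4, 90.4]
tcp_rot: [180.0, 0.0, 160.2]
ft_force: [-0.6, -0.5, 0.3]
finger_gap: 85.4
grip_force: 0.0
```

Emit:
{"op": "step_arm", "data": {"targets": [{"dp": [0.167,0.031,0.017],"angular": [0,0,-0.035],"fingers": 0},{"dp": [0.334,0.061,0.033],"angular": [0,0,-0.071],"fingers": 0},{"dp": [0.502,0.092,0.05],"angular": [0,0,-0.106],"fingers": 0},{"dp": [0.502,0.092,0.175],"angular": [0,0,-0.106],"fingers": 0},{"dp": [0.502,0.092,0.3],"angular": [0,0,-0.106],"fingers": 0},{"dp": [0.502,0.092,0.343],"angular": [0,0,-0.106],"fingers": 0},{"dp": [0.502,0.092,0.387],"angular": [0,0,-0.106],"fingers": 0},{"dp": [0.502,0.092,0.43],"angular": [0,0,-0.106],"fingers": 0}]}}

```text
time: 20.35
tool_pos: [422.7, 95.9, 4.4]
tcp_rot: [180.0, 0.1, 179.0]
ft_force: [0.6, 0.4, 0.3]
finger_gap: 85.5
grip_force: 0.0
```

```bash
python3 - <<'E'
from bench import *
import cv2
a=snapshot("scene"); cv2.imwrite("pics/ye.png",cv2.resize(a[110:260,190:350],None,fx=4,fy=4)); print(sense()["tool_pos"])
E
```

```text
[421.77615646  95.74075679   3.17694641]
```

View pics/ye.png

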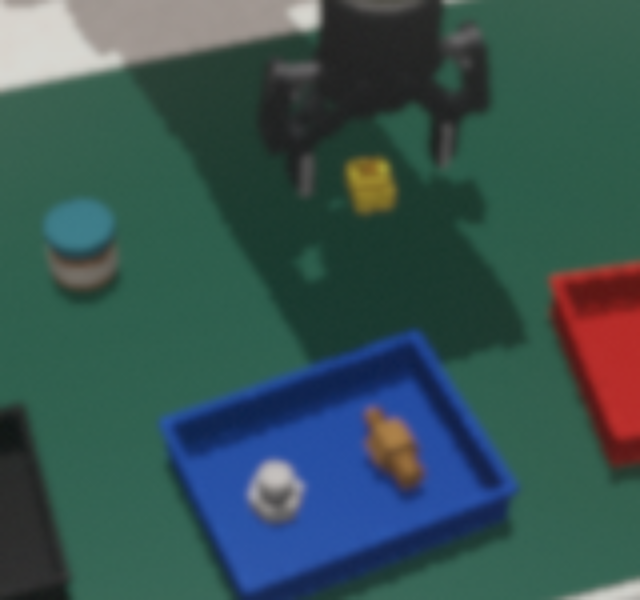

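Blue tray: the plug stands upright at (275,490) and the adaptor lies at (395,450), well apart. The fingers straddle the yellow pad at (371,185). Closing on it now.

Emit:
{"op": "step_arm", "data": {"targets": [{"dp": [0,0,0.005],"angular": [0,0,0],"fingers": 0},{"dp": [0,0,0.005],"angular": [0,0,0],"fingers": 0.5},{"dp": [0,0,0.005],"angular": [0,0,0],"fingers": 0.6},{"dp": [0,0,0.005],"angular": [0,0,0],"fingers": 0.65},{"dp": [0,0,0.005],"angular": [0,0,0],"fingers": 0.75},{"dp": [0,0,0.005],"angular": [0,0,0],"fingers": 0.9},{"dp": [0,0,0.005],"angular": [0,0,0],"fingers": 0.9},{"dp": [0,0,0.005],"angular": [0,0,0],"fingers": 0.9}], "newtons": 25}}

```text
time: 21.4
tool_pos: [422.2, 95.9, 3.4]
tcp_rot: [180.0, 0.0, 179.0]
ft_force: [-1.0, 0.7, 6.1]
finger_gap: 23.6
grip_force: 25.2
```

```bash
python3 - <<'E'
from plan import *
y=(422,95.7); d=(618,208); t=174.6
plan([((*y,10,179),.9,2),((*y,80,179),.9,3),((480,129,85,177.5),.9,3)],[((*d,85,t),.9,5),((*d,40,t),.9,2),((*d,35,t),.9,1)],[((*d,12,t),.9,3),((*d,7.5,t),.9,3),((*d,6.5,t),.9,2)])
E
```

```text
[{"dp":[-0.0,-0.0,-0.018],"angular":[0,0,0.0],"fingers":0.9},{"dp":[-0.0,-0.0,-0.035],"angular":[0,0,0.0],"fingers":0.9},{"dp":[-0.0,-0.0,-0.152],"angular":[0,0,0.0],"fingers":0.9},{"dp":[-0.0,-0.0,-0.268],"angular":[0,0,0.0],"fingers":0.9},{"dp":[-0.0,-0.0,-0.385],"angular":[0,0,0.0],"fingers":0.9},{"dp":[-0.096,0.057,-0.393],"angular":[0,0,0.003],"fingers":0.9},{"dp":[-0.192,0.114,-0.402],"angular":[0,0,0.006],"fingers":0.9},{"dp":[-0.288,0.171,-0.41],"angular":[0,0,0.009],"fingers":0.9}]
[{"dp":[-0.134,0.085,0.0],"angular":[0,0,0.003],"fingers":0.9},{"dp":[-0.268,0.17,0.0],"angular":[0,0,0.006],"fingers":0.9},{"dp":[-0.403,0.255,0.0],"angular":[0,0,0.009],"fingers":0.9},{"dp":[-0.537,0.341,0.0],"angular":[0,0,0.013],"fingers":0.9},{"dp":[-0.671,0.426,0.0],"angular":[0,0,0.016],"fingers":0.9},{"dp":[-0.671,0.426,0.112],"angular":[0,0,0.016],"fingers":0.9},{"dp":[-0.671,0.426,0.225],"angular":[0,0,0.016],"fingers":0.9},{"dp":[-0.671,0.426,0.25],"angular":[0,0,0.016],"fingers":0.9}]
[{"dp":[-0.0,-0.0,0.038],"angular":[0,0,-0.0],"fingers":0.9},{"dp":[-0.0,-0.0,0.077],"angular":[0,0,-0.0],"fingers":0.9},{"dp":[-0.0,-0.0,0.115],"angular":[0,0,-0.0],"fingers":0.9},{"dp":[-0.0,-0.0,0.122],"angular":[0,0,-0.0],"fingers":0.9},{"dp":[-0.0,-0.0,0.13],"angular":[0,0,-0.0],"fingers":0.9},{"dp":[-0.0,-0.0,0.138],"angular":[0,0,-0.0],"fingers":0.9},{"dp":[-0.0,-0.0,0.14],"angular":[0,0,-0.0],"fingers":0.9},{"dp":[-0.0,-0.0,0.142],"angular":[0,0,-0.0],"fingers":0.9}]
[618.  208.    6.6 174.5]
```

Emit:
{"op": "step_arm", "data": {"targets": [{"dp": [0,0,-0.018],"angular": [0,0,0],"fingers": 0.9},{"dp": [0,0,-0.035],"angular": [0,0,0],"fingers": 0.9},{"dp": [0,0,-0.152],"angular": [0,0,0],"fingers": 0.9},{"dp": [0,0,-0.268],"angular": [0,0,0],"fingers": 0.9},{"dp": [0,0,-0.385],"angular": [0,0,0],"fingers": 0.9},{"dp": [-0.096,0.057,-0.393],"angular": [0,0,0.003],"fingers": 0.9},{"dp": [-0.192,0.114,-0.402],"angular": [0,0,0.006],"fingers": 0.9},{"dp": [-0.288,0.171,-0.41],"angular": [0,0,0.009],"fingers": 0.9}]}}

```text
time: 22.4
tool_pos: [480.6, 129.3, 85.3]
tcp_rot: [-180.0, 0.0, 177.4]
ft_force: [0.0, -0.1, 0.4]
finger_gap: 23.2
grip_force: 24.6
```

Emit:
{"op": "step_arm", "data": {"targets": [{"dp": [-0.134,0.085,0],"angular": [0,0,0.003],"fingers": 0.9},{"dp": [-0.268,0.17,0],"angular": [0,0,0.006],"fingers": 0.9},{"dp": [-0.403,0.255,0],"angular": [0,0,0.009],"fingers": 0.9},{"dp": [-0.537,0.341,0],"angular": [0,0,0.013],"fingers": 0.9},{"dp": [-0.671,0.426,0],"angular": [0,0,0.016],"fingers": 0.9},{"dp": [-0.671,0.426,0.112],"angular": [0,0,0.016],"fingers": 0.9},{"dp": [-0.671,0.426,0.225],"angular": [0,0,0.016],"fingers": 0.9},{"dp": [-0.671,0.426,0.25],"angular": [0,0,0.016],"fingers": 0.9}]}}

```text
time: 23.4
tool_pos: [614.5, 206.8, 31.0]
tcp_rot: [-179.9, -0.4, 174.5]
ft_force: [-0.9, -0.6, -0.5]
finger_gap: 23.9
grip_force: 24.6
```

Emit:
{"op": "step_arm", "data": {"targets": [{"dp": [0,0,0.03],"angular": [0,0,0],"fingers": 0.9},{"dp": [0,0,0.07],"angular": [0,0,0],"fingers": 0.9},{"dp": [0,0,0.105],"angular": [0,0,0],"fingers": 0.9},{"dp": [0,0,0.122],"angular": [0,0,0],"fingers": 0.9},{"dp": [0,0,0.13],"angular": [0,0,0],"fingers": 0.9},{"dp": [0,0,0.138],"angular": [0,0,0],"fingers": 0.9},{"dp": [0,0,0.142],"angular": [0,0,0],"fingers": 0.9},{"dp": [0,0,0.142],"angular": [0,0,0],"fingers": 0.9}]}}

```text
time: 24.4
tool_pos: [618.1, 208.0, 6.7]
tcp_rot: [180.0, 0.0, 174.5]
ft_force: [0.0, 1.2, -0.4]
finger_gap: 22.9
grip_force: 24.6
```

```bash
python3 - <<'E'
from bench import *
import cv2
a=snapshot("scene"); cv2.imwrite("pics/ye2.png",cv2.resize(a[110:260,290:450],None,fx=4,fy=4)); s=sense(); print(s["tool_pos"],s["ft_force"])
from plan import *
r=(618,208,6.2,174.6); w=(465.5,-364.8)
m1=(570,28,90,120); m2=(520,-165,100,60)
plan([(r,.9,1),(r,.6,2),(r,.5,1),((618,208,25,174.6),.5,2),((618,208,85,174.6),.45,2)],[(m1,.2,8)],[(m2,0,8)],[((480,-310,100,48),0,5),((*w,80,48),0,3)],[((*w,25,48),0,3),((*w,4,48),0,4),((*w,3,48),0,1)],start=(618,208,6.6,174.6))
E
```

```text
[618.1154414  208.03674721   6.78245245] [-0.37991034 -0.16041764  0.95660934]
[{"dp":[0.0,0.0,0.002],"angular":[0,0,-0.0],"fingers":0.9},{"dp":[0.0,0.0,0.002],"angular":[0,0,-0.0],"fingers":0.6},{"dp":[0.0,0.0,0.002],"angular":[0,0,-0.0],"fingers":0.6},{"dp":[0.0,0.0,0.002],"angular":[0,0,-0.0],"fingers":0.5},{"dp":[0.0,0.0,-0.045],"angular":[0,0,-0.0],"fingers":0.5},{"dp":[0.0,0.0,-0.092],"angular":[0,0,-0.0],"fingers":0.5},{"dp":[0.0,0.0,-0.242],"angular":[0,0,-0.0],"fingers":0.45},{"dp":[0.0,0.0,-0.392],"angular":[0,0,-0.0],"fingers":0.45}]
[{"dp":[0.019,-0.115,-0.003],"angular":[0,0,0.038],"fingers":0.2},{"dp":[0.039,-0.23,-0.006],"angular":[0,0,0.076],"fingers":0.2},{"dp":[0.058,-0.344,-0.009],"angular":[0,0,0.114],"fingers":0.2},{"dp":[0.077,-0.459,-0.012],"angular":[0,0,0.152],"fingers":0.2},{"dp":[0.096,-0.574,-0.016],"angular":[0,0,0.19],"fingers":0.2},{"dp":[0.116,-0.689,-0.019],"angular":[0,0,0.227],"fingers":0.2},{"dp":[0.135,-0.804,-0.022],"angular":[0,0,0.265],"fingers":0.2},{"dp":[0.154,-0.919,-0.025],"angular":[0,0,0.303],"fingers":0.2}]
[{"dp":[-0.089,-0.087,-0.006],"angular":[0,0,0.042],"fingers":0},{"dp":[-0.177,-0.175,-0.012],"angular":[0,0,0.083],"fingers":0},{"dp":[-0.266,-0.262,-0.019],"angular":[0,0,0.125],"fingers":0},{"dp":[-0.355,-0.35,-0.025],"angular":[0,0,0.167],"fingers":0},{"dp":[-0.443,-0.437,-0.031],"angular":[0,0,0.209],"fingers":0},{"dp":[-0.532,-0.525,-0.038],"angular":[0,0,0.25],"fingers":0},{"dp":[-0.621,-0.612,-0.044],"angular":[0,0,0.292],"fingers":0},{"dp":[-0.71,-0.7,-0.05],"angular":[0,0,0.334],"fingers":0}]Traceback (most recent call last):
  File "<stdin>", line 7, in <module>
  File "plan.py", line 14, in plan
    assert abs(d).max()<=1,d
           ^^^^^^^^^^^^^^^
AssertionError: [-1.001  0.264  0.1  ]
```

View pics/ye2.png

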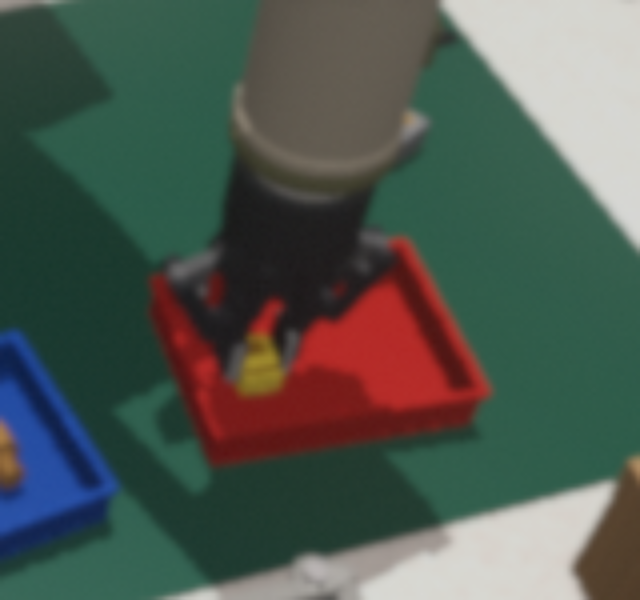

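The scene view shows the yellow pad held level just at the red tray floor at (262,370), with the fingers clear of the wall. I release it with a small opening.

```bash
python3 - <<'E'
from plan import *
r=(618,208,6.2,174.6); w=(465.5,-364.8)
m1=(570,28,90,120); m2=(520,-165,100,60)
plan([((480,-290,100,48),0,4),((*w,90,48),0,4)],[((*w,25,48),0,4),((*w,4,48),0,3),((*w,3,48),0,1)],start=(520,-165,100,60))
E
```

```text
Traceback (most recent call last):
  File "plan.py", line 14, in plan
    assert abs(d).max()<=1,d
           ^^^^^^^^^^^^^^^
AssertionError: [-1.001  0.264  0.05 ]
```

Emit:
{"op": "step_arm", "data": {"targets": [{"dp": [0,0,0.002],"angular": [0,0,0],"fingers": 0.9},{"dp": [0,0,0.002],"angular": [0,0,0],"fingers": 0.6},{"dp": [0,0,0.002],"angular": [0,0,0],"fingers": 0.6},{"dp": [0,0,0.002],"angular": [0,0,0],"fingers": 0.6},{"dp": [0,0,-0.045],"angular": [0,0,0],"fingers": 0.6},{"dp": [0,0,-0.092],"angular": [0,0,0],"fingers": 0.6},{"dp": [0,0,-0.242],"angular": [0,0,0],"fingers": 0.5},{"dp": [0,0,-0.392],"angular": [0,0,0],"fingers": 0.5}]}}

```text
time: 25.45
tool_pos: [618.1, 208.0, 86.6]
tcp_rot: [180.0, 0.0, 174.5]
ft_force: [0.2, 0.0, -0.2]
finger_gap: 42.5
grip_force: 0.0
```

Emit:
{"op": "step_arm", "data": {"targets": [{"dp": [0.019,-0.115,-0.003],"angular": [0,0,0.038],"fingers": 0.2},{"dp": [0.039,-0.23,-0.006],"angular": [0,0,0.076],"fingers": 0.2},{"dp": [0.058,-0.344,-0.009],"angular": [0,0,0.114],"fingers": 0.2},{"dp": [0.077,-0.459,-0.012],"angular": [0,0,0.152],"fingers": 0.2},{"dp": [0.096,-0.574,-0.016],"angular": [0,0,0.19],"fingers": 0.2},{"dp": [0.116,-0.689,-0.019],"angular": [0,0,0.227],"fingers": 0.2},{"dp": [0.135,-0.804,-0.022],"angular": [0,0,0.265],"fingers": 0.2},{"dp": [0.154,-0.919,-0.025],"angular": [0,0,0.303],"fingers": 0.2}]}}

```text
time: 26.45
tool_pos: [570.1, 27.2, 91.3]
tcp_rot: [179.9, 0.0, 119.7]
ft_force: [0.0, 0.1, 0.4]
finger_gap: 68.4
grip_force: 0.0
```

Emit:
{"op": "step_arm", "data": {"targets": [{"dp": [-0.089,-0.087,-0.006],"angular": [0,0,0.042],"fingers": 0},{"dp": [-0.177,-0.175,-0.012],"angular": [0,0,0.083],"fingers": 0},{"dp": [-0.266,-0.262,-0.019],"angular": [0,0,0.125],"fingers": 0},{"dp": [-0.355,-0.35,-0.025],"angular": [0,0,0.167],"fingers": 0},{"dp": [-0.443,-0.437,-0.031],"angular": [0,0,0.209],"fingers": 0},{"dp": [-0.532,-0.525,-0.038],"angular": [0,0,0.25],"fingers": 0},{"dp": [-0.621,-0.612,-0.044],"angular": [0,0,0.292],"fingers": 0},{"dp": [-0.71,-0.7,-0.05],"angular": [0,0,0.334],"fingers": 0}]}}

```text
time: 27.45
tool_pos: [519.6, -165.9, 101.3]
tcp_rot: [179.9, -0.0, 59.6]
ft_force: [-0.6, 0.3, -0.2]
finger_gap: 85.1
grip_force: 0.0
```

```bash
python3 - <<'E'
from plan import *
w=(465.5,-364.8)
plan([((475,-320,100,48),0,8)],[((*w,90,48),0,2),((*w,25,48),0,3),((*w,4,48),0,3)],start=(520,-165,100,59.9))
E
```

```text
[{"dp":[-0.098,0.024,0.0],"angular":[0,0,0.008],"fingers":0},{"dp":[-0.196,0.049,0.0],"angular":[0,0,0.017],"fingers":0},{"dp":[-0.294,0.073,0.0],"angular":[0,0,0.025],"fingers":0},{"dp":[-0.392,0.097,0.0],"angular":[0,0,0.033],"fingers":0},{"dp":[-0.49,0.121,0.0],"angular":[0,0,0.041],"fingers":0},{"dp":[-0.587,0.146,0.0],"angular":[0,0,0.05],"fingers":0},{"dp":[-0.685,0.17,0.0],"angular":[0,0,0.058],"fingers":0},{"dp":[-0.783,0.194,0.0],"angular":[0,0,0.066],"fingers":0}]
[{"dp":[-0.099,0.057,0.025],"angular":[0,0,0.0],"fingers":0},{"dp":[-0.199,0.115,0.05],"angular":[0,0,0.0],"fingers":0},{"dp":[-0.199,0.115,0.158],"angular":[0,0,0.0],"fingers":0},{"dp":[-0.199,0.115,0.267],"angular":[0,0,0.0],"fingers":0},{"dp":[-0.199,0.115,0.375],"angular":[0,0,0.0],"fingers":0},{"dp":[-0.199,0.115,0.41],"angular":[0,0,0.0],"fingers":0},{"dp":[-0.199,0.115,0.445],"angular":[0,0,0.0],"fingers":0},{"dp":[-0.199,0.115,0.48],"angular":[0,0,0.0],"fingers":0}]
[ 465.5 -364.9    4.    48. ]
```

Emit:
{"op": "step_arm", "data": {"targets": [{"dp": [-0.098,0.024,0],"angular": [0,0,0.008],"fingers": 0},{"dp": [-0.196,0.049,0],"angular": [0,0,0.017],"fingers": 0},{"dp": [-0.294,0.073,0],"angular": [0,0,0.025],"fingers": 0},{"dp": [-0.392,0.097,0],"angular": [0,0,0.033],"fingers": 0},{"dp": [-0.49,0.121,0],"angular": [0,0,0.041],"fingers": 0},{"dp": [-0.587,0.146,0],"angular": [0,0,0.05],"fingers": 0},{"dp": [-0.685,0.17,0],"angular": [0,0,0.058],"fingers": 0},{"dp": [-0.783,0.194,0],"angular": [0,0,0.066],"fingers": 0}]}}

```text
time: 28.45
tool_pos: [473.9, -321.1, 100.1]
tcp_rot: [-180.0, -0.0, 47.9]
ft_force: [0.6, -0.3, -0.3]
finger_gap: 85.3
grip_force: 0.0
```

Emit:
{"op": "step_arm", "data": {"targets": [{"dp": [-0.099,0.057,0.025],"angular": [0,0,0],"fingers": 0},{"dp": [-0.199,0.115,0.05],"angular": [0,0,0],"fingers": 0},{"dp": [-0.199,0.115,0.158],"angular": [0,0,0],"fingers": 0},{"dp": [-0.199,0.115,0.267],"angular": [0,0,0],"fingers": 0},{"dp": [-0.199,0.115,0.375],"angular": [0,0,0],"fingers": 0},{"dp": [-0.199,0.115,0.41],"angular": [0,0,0],"fingers": 0},{"dp": [-0.199,0.115,0.445],"angular": [0,0,0],"fingers": 0},{"dp": [-0.199,0.115,0.48],"angular": [0,0,0],"fingers": 0}]}}

```text
time: 29.45
tool_pos: [465.2, -365.5, 4.5]
tcp_rot: [179.9, 0.0, 48.0]
ft_force: [0.5, 0.2, -0.5]
finger_gap: 85.3
grip_force: 0.0
```

```bash
python3 - <<'E'
from bench import *
import cv2,numpy as np
a=snapshot("scene"); W=np.hstack([cv2.resize(a[130:280,40:140],None,fx=4,fy=4),cv2.resize(a[130:280,310:410],None,fx=4,fy=4)]); cv2.imwrite("pics/wh.png",W); print(sense()["tool_pos"])
E
```

```text
[ 464.61549773 -364.84739711    3.42447742]
```

View pics/wh.png

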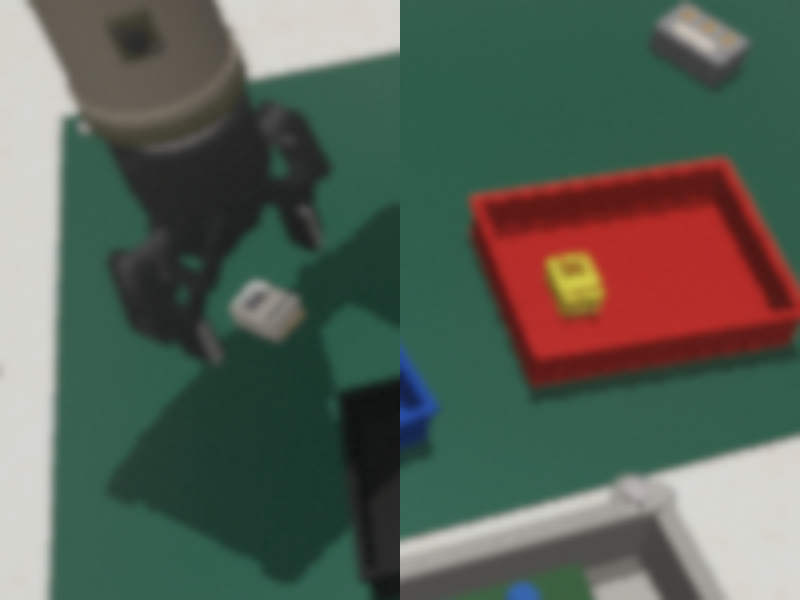

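Fingers straddle the white pad at (265,310), and the yellow pad lies flat in the red tray at (575,283). Close on the white pad.

Emit:
{"op": "step_arm", "data": {"targets": [{"dp": [0,0,0.005],"angular": [0,0,0],"fingers": 0},{"dp": [0,0,0.005],"angular": [0,0,0],"fingers": 0.5},{"dp": [0,0,0.005],"angular": [0,0,0],"fingers": 0.6},{"dp": [0,0,0.005],"angular": [0,0,0],"fingers": 0.65},{"dp": [0,0,0.005],"angular": [0,0,0],"fingers": 0.75},{"dp": [0,0,0.005],"angular": [0,0,0],"fingers": 0.9},{"dp": [0,0,0.005],"angular": [0,0,0],"fingers": 0.9},{"dp": [0,0,0.005],"angular": [0,0,0],"fingers": 0.9}], "newtons": 25}}

```text
time: 30.5
tool_pos: [464.9, -365.0, 3.4]
tcp_rot: [180.0, -0.0, 48.0]
ft_force: [-0.3, 0.5, 3.6]
finger_gap: 22.9
grip_force: 25.1
```

```bash
python3 - <<'E'
from plan import *
w=(465.5,-364.8); d=(624,279); t=-5.4
c=lambda k,z,y:(465.5+158.5*k,-364.8+643.8*k,z,y)
plan([((*w,10,48),.9,2),((*w,80,48),.9,3),(c(.12,95,45),.9,3)],[(c(.39,100,30),.9,8)],[(c(.65,100,12),.9,8)],[(c(.9,95,-4),.9,8)],[((*d,85,t),.9,3),((*d,40,t),.9,4),((*d,35,t),.9,1)],start=(465.5,-364.9,3,48))
E
```

```text
[{"dp":[0.0,-0.0,-0.018],"angular":[0,0,-0.0],"fingers":0.9},{"dp":[0.0,-0.0,-0.035],"angular":[0,0,-0.0],"fingers":0.9},{"dp":[0.0,-0.0,-0.152],"angular":[0,0,-0.0],"fingers":0.9},{"dp":[0.0,-0.0,-0.268],"angular":[0,0,-0.0],"fingers":0.9},{"dp":[0.0,-0.0,-0.385],"angular":[0,0,-0.0],"fingers":0.9},{"dp":[0.117,-0.063,-0.41],"angular":[0,0,0.006],"fingers":0.9},{"dp":[0.234,-0.126,-0.435],"angular":[0,0,0.011],"fingers":0.9},{"dp":[0.351,-0.188,-0.46],"angular":[0,0,0.017],"fingers":0.9}]
[{"dp":[0.096,-0.058,-0.003],"angular":[0,0,0.01],"fingers":0.9},{"dp":[0.191,-0.116,-0.006],"angular":[0,0,0.021],"fingers":0.9},{"dp":[0.287,-0.174,-0.009],"angular":[0,0,0.031],"fingers":0.9},{"dp":[0.383,-0.232,-0.012],"angular":[0,0,0.041],"fingers":0.9},{"dp":[0.478,-0.29,-0.016],"angular":[0,0,0.052],"fingers":0.9},{"dp":[0.574,-0.348,-0.019],"angular":[0,0,0.062],"fingers":0.9},{"dp":[0.67,-0.406,-0.022],"angular":[0,0,0.073],"fingers":0.9},{"dp":[0.765,-0.464,-0.025],"angular":[0,0,0.083],"fingers":0.9}]
[{"dp":[0.075,-0.078,0.0],"angular":[0,0,0.012],"fingers":0.9},{"dp":[0.149,-0.156,0.0
[... 756 characters left out ...]
ngular":[0,0,0.067],"fingers":0.9},{"dp":[0.316,-0.653,0.022],"angular":[0,0,0.078],"fingers":0.9},{"dp":[0.361,-0.746,0.025],"angular":[0,0,0.089],"fingers":0.9}]
[{"dp":[0.019,-0.109,0.017],"angular":[0,0,0.003],"fingers":0.9},{"dp":[0.038,-0.218,0.033],"angular":[0,0,0.005],"fingers":0.9},{"dp":[0.057,-0.327,0.05],"angular":[0,0,0.008],"fingers":0.9},{"dp":[0.057,-0.327,0.106],"angular":[0,0,0.008],"fingers":0.9},{"dp":[0.057,-0.327,0.162],"angular":[0,0,0.008],"fingers":0.9},{"dp":[0.057,-0.327,0.219],"angular":[0,0,0.008],"fingers":0.9},{"dp":[0.057,-0.327,0.275],"angular":[0,0,0.008],"fingers":0.9},{"dp":[0.057,-0.327,0.3],"angular":[0,0,0.008],"fingers":0.9}]
[624.  279.   35.   -5.5]
```

Emit:
{"op": "step_arm", "data": {"targets": [{"dp": [0,0,-0.018],"angular": [0,0,0],"fingers": 0.9},{"dp": [0,0,-0.035],"angular": [0,0,0],"fingers": 0.9},{"dp": [0,0,-0.152],"angular": [0,0,0],"fingers": 0.9},{"dp": [0,0,-0.268],"angular": [0,0,0],"fingers": 0.9},{"dp": [0,0,-0.385],"angular": [0,0,0],"fingers": 0.9},{"dp": [0.117,-0.063,-0.41],"angular": [0,0,0.006],"fingers": 0.9},{"dp": [0.234,-0.126,-0.435],"angular": [0,0,0.011],"fingers": 0.9},{"dp": [0.351,-0.188,-0.46],"angular": [0,0,0.017],"fingers": 0.9}]}}

```text
time: 31.5
tool_pos: [483.8, -286.7, 95.3]
tcp_rot: [-180.0, 0.0, 44.8]
ft_force: [-0.3, 0.1, -0.0]
finger_gap: 23.6
grip_force: 24.6
```

Emit:
{"op": "step_arm", "data": {"targets": [{"dp": [0.096,-0.058,-0.003],"angular": [0,0,0.01],"fingers": 0.9},{"dp": [0.191,-0.116,-0.006],"angular": [0,0,0.021],"fingers": 0.9},{"dp": [0.287,-0.174,-0.009],"angular": [0,0,0.031],"fingers": 0.9},{"dp": [0.383,-0.232,-0.012],"angular": [0,0,0.041],"fingers": 0.9},{"dp": [0.478,-0.29,-0.016],"angular": [0,0,0.052],"fingers": 0.9},{"dp": [0.574,-0.348,-0.019],"angular": [0,0,0.062],"fingers": 0.9},{"dp": [0.67,-0.406,-0.022],"angular": [0,0,0.073],"fingers": 0.9},{"dp": [0.765,-0.464,-0.025],"angular": [0,0,0.083],"fingers": 0.9}]}}

```text
time: 32.5
tool_pos: [526.6, -113.0, 100.2]
tcp_rot: [-180.0, 0.0, 29.9]
ft_force: [-0.6, 0.1, -0.6]
finger_gap: 23.6
grip_force: 24.6
```

Emit:
{"op": "step_arm", "data": {"targets": [{"dp": [0.075,-0.078,0],"angular": [0,0,0.012],"fingers": 0.9},{"dp": [0.149,-0.156,0],"angular": [0,0,0.025],"fingers": 0.9},{"dp": [0.224,-0.233,0],"angular": [0,0,0.037],"fingers": 0.9},{"dp": [0.299,-0.311,0],"angular": [0,0,0.05],"fingers": 0.9},{"dp": [0.373,-0.389,0],"angular": [0,0,0.062],"fingers": 0.9},{"dp": [0.448,-0.467,0],"angular": [0,0,0.075],"fingers": 0.9},{"dp": [0.523,-0.544,0],"angular": [0,0,0.087],"fingers": 0.9},{"dp": [0.597,-0.622,0],"angular": [0,0,0.1],"fingers": 0.9}]}}

```text
time: 33.5
tool_pos: [568.0, 54.4, 100.1]
tcp_rot: [-180.0, 0.0, 11.9]
ft_force: [-0.3, -0.7, -0.2]
finger_gap: 23.7
grip_force: 24.6
```

Emit:
{"op": "step_arm", "data": {"targets": [{"dp": [0.045,-0.093,0.003],"angular": [0,0,0.011],"fingers": 0.9},{"dp": [0.09,-0.187,0.006],"angular": [0,0,0.022],"fingers": 0.9},{"dp": [0.136,-0.28,0.009],"angular": [0,0,0.033],"fingers": 0.9},{"dp": [0.181,-0.373,0.012],"angular": [0,0,0.044],"fingers": 0.9},{"dp": [0.226,-0.466,0.016],"angular": [0,0,0.056],"fingers": 0.9},{"dp": [0.271,-0.56,0.019],"angular": [0,0,0.067],"fingers": 0.9},{"dp": [0.316,-0.653,0.022],"angular": [0,0,0.078],"fingers": 0.9},{"dp": [0.361,-0.746,0.025],"angular": [0,0,0.089],"fingers": 0.9}]}}

```text
time: 34.5
tool_pos: [607.6, 215.2, 95.0]
tcp_rot: [180.0, 0.0, -4.1]
ft_force: [0.2, 0.9, -0.3]
finger_gap: 22.8
grip_force: 24.6
```

Emit:
{"op": "step_arm", "data": {"targets": [{"dp": [0.019,-0.109,0.017],"angular": [0,0,0.003],"fingers": 0.9},{"dp": [0.038,-0.218,0.033],"angular": [0,0,0.005],"fingers": 0.9},{"dp": [0.057,-0.327,0.05],"angular": [0,0,0.008],"fingers": 0.9},{"dp": [0.057,-0.327,0.106],"angular": [0,0,0.008],"fingers": 0.9},{"dp": [0.057,-0.327,0.162],"angular": [0,0,0.008],"fingers": 0.9},{"dp": [0.057,-0.327,0.219],"angular": [0,0,0.008],"fingers": 0.9},{"dp": [0.057,-0.327,0.275],"angular": [0,0,0.008],"fingers": 0.9},{"dp": [0.057,-0.327,0.3],"angular": [0,0,0.008],"fingers": 0.9}]}}

```text
time: 35.5
tool_pos: [623.1, 278.4, 33.7]
tcp_rot: [180.0, 0.1, -5.5]
ft_force: [-0.2, 0.2, 0.6]
finger_gap: 23.2
grip_force: 24.6
```

Emit:
{"op": "step_arm", "data": {"targets": [{"dp": [0,0,0.03],"angular": [0,0,0],"fingers": 0.9},{"dp": [0,0,0.07],"angular": [0,0,0],"fingers": 0.9},{"dp": [0,0,0.105],"angular": [0,0,0],"fingers": 0.9},{"dp": [0,0,0.122],"angular": [0,0,0],"fingers": 0.9},{"dp": [0,0,0.13],"angular": [0,0,0],"fingers": 0.9},{"dp": [0,0,0.138],"angular": [0,0,0],"fingers": 0.9},{"dp": [0,0,0.142],"angular": [0,0,0],"fingers": 0.9},{"dp": [0,0,0.142],"angular": [0,0,0],"fingers": 0.9}]}}

```text
time: 36.5
tool_pos: [623.7, 279.0, 6.8]
tcp_rot: [-180.0, -0.0, -5.5]
ft_force: [-0.3, -0.2, -0.6]
finger_gap: 23.3
grip_force: 24.6
```

```bash
python3 - <<'E'
from bench import *
import cv2
a=snapshot("scene"); cv2.imwrite("pics/wh2.png",cv2.resize(a[110:260,290:450],None,fx=4,fy=4)); s=sense(); print(s["tool_pos"],s["ft_force"],s["joint_pos"].round(0))
from plan import *
r=(624,279,6.2,-5.5); f=(451,379)
plan([(r,.9,1),(r,.6,3),((624,279,25,-5.5),.6,2),((624,279,85,-5.5),.5,2)],[((490,357,90,18),0,7),((490,357,90,18),0,1)],[((*f,80,25),0,3),((*f,30,25),0,2),((*f,5,25),0,3)],start=(624,279,6.6,-5.5))
E
```

```text
[623.79857031 279.03720754   6.84175274] [ 0.09464971 -0.54232791  0.36793061] [ 20.  31.  81.   0.  68. 115.]
[{"dp":[0.0,0.0,0.002],"angular":[0,0,-0.0],"fingers":0.9},{"dp":[0.0,0.0,0.002],"angular":[0,0,-0.0],"fingers":0.6},{"dp":[0.0,0.0,0.002],"angular":[0,0,-0.0],"fingers":0.6},{"dp":[0.0,0.0,0.002],"angular":[0,0,-0.0],"fingers":0.6},{"dp":[0.0,0.0,-0.045],"angular":[0,0,-0.0],"fingers":0.6},{"dp":[0.0,0.0,-0.092],"angular":[0,0,-0.0],"fingers":0.6},{"dp":[0.0,0.0,-0.242],"angular":[0,0,-0.0],"fingers":0.5},{"dp":[0.0,0.0,-0.392],"angular":[0,0,-0.0],"fingers":0.5}]
[{"dp":[-0.101,-0.046,-0.004],"angular":[0,0,-0.019],"fingers":0},{"dp":[-0.201,-0.093,-0.007],"angular":[0,0,-0.037],"fingers":0},{"dp":[-0.302,-0.139,-0.011],"angular":[0,0,-0.056],"fingers":0},{"dp":[-0.402,-0.185,-0.014],"angular":[0,0,-0.075],"fingers":0},{"dp":[-0.503,-0.231,-0.018],"angular":[0,0,-0.093],"fingers":0},{"dp":[-0.604,-0.278,-0.021],"angular":[0,0,-0.112],"fingers":0},{"dp":[-0.704,-0.324,-0.025],"angular":[0,0,-0.131],"fingers":0},{"dp":[-0.704,-0.324,-0.025],"angular":[0,0,-0.131],"fingers":0}]
[{"dp":[-0.051,-0.055,0.017],"angular":[0,0,-0.013],"fingers":0},{"dp":[-0.101,-0.11,0.033],"angular":[0,0,-0.026],"fingers":0},{"dp":[-0.152,-0.165,0.05],"angular":[0,0,-0.038],"fingers":0},{"dp":[-0.152,-0.165,0.175],"angular":[0,0,-0.038],"fingers":0},{"dp":[-0.152,-0.165,0.3],"angular":[0,0,-0.038],"fingers":0},{"dp":[-0.152,-0.165,0.342],"angular":[0,0,-0.038],"fingers":0},{"dp":[-0.152,-0.165,0.383],"angular":[0,0,-0.038],"fingers":0},{"dp":[-0.152,-0.165,0.425],"angular":[0,0,-0.038],"fingers":0}]
[450.9 378.9   5.   24.9]
```

View pics/wh2.png

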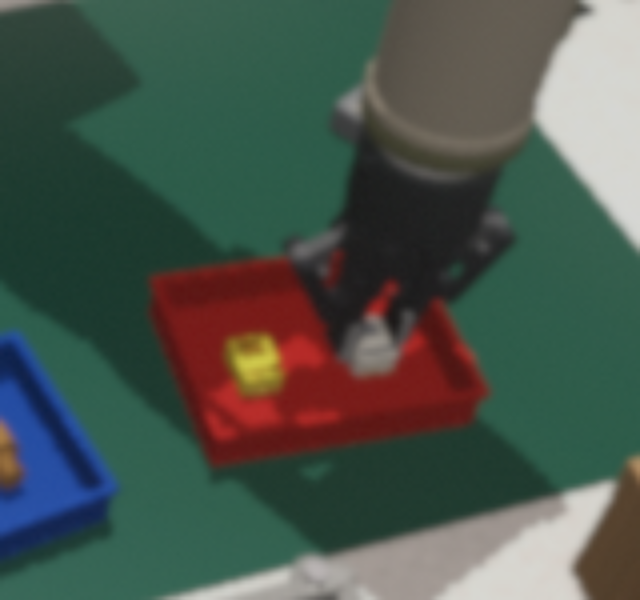

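The white pad is held level at the red tray floor at (370,350), well away from the yellow one at (255,362). Release, then go to the can.

Emit:
{"op": "step_arm", "data": {"targets": [{"dp": [0,0,0.002],"angular": [0,0,0],"fingers": 0.9},{"dp": [0,0,0.002],"angular": [0,0,0],"fingers": 0.6},{"dp": [0,0,0.002],"angular": [0,0,0],"fingers": 0.6},{"dp": [0,0,0.002],"angular": [0,0,0],"fingers": 0.6},{"dp": [0,0,-0.045],"angular": [0,0,0],"fingers": 0.6},{"dp": [0,0,-0.092],"angular": [0,0,0],"fingers": 0.6},{"dp": [0,0,-0.242],"angular": [0,0,0],"fingers": 0.5},{"dp": [0,0,-0.392],"angular": [0,0,0],"fingers": 0.5}]}}

```text
time: 37.55
tool_pos: [623.7, 279.0, 86.6]
tcp_rot: [-180.0, -0.0, -5.5]
ft_force: [0.1, 0.9, -0.1]
finger_gap: 42.8
grip_force: 0.0
```

Emit:
{"op": "step_arm", "data": {"targets": [{"dp": [-0.101,-0.046,-0.004],"angular": [0,0,-0.019],"fingers": 0},{"dp": [-0.201,-0.093,-0.007],"angular": [0,0,-0.037],"fingers": 0},{"dp": [-0.302,-0.139,-0.011],"angular": [0,0,-0.056],"fingers": 0},{"dp": [-0.402,-0.185,-0.014],"angular": [0,0,-0.075],"fingers": 0},{"dp": [-0.503,-0.231,-0.018],"angular": [0,0,-0.093],"fingers": 0},{"dp": [-0.604,-0.278,-0.021],"angular": [0,0,-0.112],"fingers": 0},{"dp": [-0.704,-0.324,-0.025],"angular": [0,0,-0.131],"fingers": 0},{"dp": [-0.704,-0.324,-0.025],"angular": [0,0,-0.131],"fingers": 0}]}}

```text
time: 38.55
tool_pos: [488.1, 358.1, 90.1]
tcp_rot: [-180.0, 0.0, 18.3]
ft_force: [0.3, -0.2, -0.0]
finger_gap: 85.5
grip_force: 0.0
```

Emit:
{"op": "step_arm", "data": {"targets": [{"dp": [-0.051,-0.055,0.017],"angular": [0,0,-0.013],"fingers": 0},{"dp": [-0.101,-0.11,0.033],"angular": [0,0,-0.026],"fingers": 0},{"dp": [-0.152,-0.165,0.05],"angular": [0,0,-0.038],"fingers": 0},{"dp": [-0.152,-0.165,0.175],"angular": [0,0,-0.038],"fingers": 0},{"dp": [-0.152,-0.165,0.3],"angular": [0,0,-0.038],"fingers": 0},{"dp": [-0.152,-0.165,0.342],"angular": [0,0,-0.038],"fingers": 0},{"dp": [-0.152,-0.165,0.383],"angular": [0,0,-0.038],"fingers": 0},{"dp": [-0.152,-0.165,0.425],"angular": [0,0,-0.038],"fingers": 0}]}}

```text
time: 39.55
tool_pos: [451.2, 379.5, 5.6]
tcp_rot: [-180.0, -0.1, 24.9]
ft_force: [0.4, -0.0, 0.5]
finger_gap: 85.3
grip_force: 0.0
```

```bash
python3 - <<'E'
from bench import *
import cv2
a=snapshot("scene"); cv2.imwrite("pics/can.png",cv2.resize(a[90:240,300:460],None,fx=4,fy=4)); s=sense(); print(s["tool_pos"],s["ft_force"],s["joint_pos"].round(0))
E
```

```text
[450.47026819 378.85825238   4.20291104] [-1.17625492 -1.00023905 -0.45043691] [ 35.  18.  98.  -0.  64. 100.]
```

View pics/can.png

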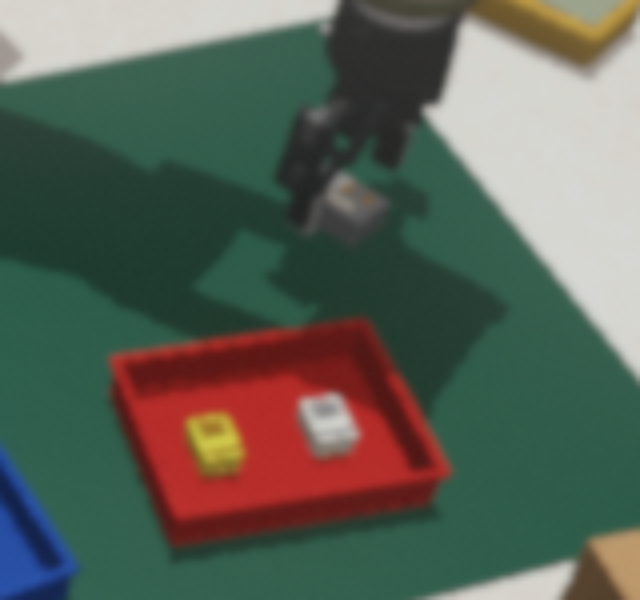

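Both pads lie flat and apart in the red tray, at (215,443) and (328,425). The fingers straddle the can at (350,207). Closing.

Emit:
{"op": "step_arm", "data": {"targets": [{"dp": [0,0,0.003],"angular": [0,0,0],"fingers": 0},{"dp": [0,0,0.005],"angular": [0,0,0],"fingers": 0.4},{"dp": [0,0,0.005],"angular": [0,0,0],"fingers": 0.5},{"dp": [0,0,0.005],"angular": [0,0,0],"fingers": 0.55},{"dp": [0,0,0.005],"angular": [0,0,0],"fingers": 0.65},{"dp": [0,0,0.005],"angular": [0,0,0],"fingers": 0.8},{"dp": [0,0,0.005],"angular": [0,0,0],"fingers": 0.8},{"dp": [0,0,0.005],"angular": [0,0,0],"fingers": 0.8}], "newtons": 35}}

```text
time: 40.6
tool_pos: [450.9, 379.1, 4.5]
tcp_rot: [-180.0, -0.0, 24.9]
ft_force: [-0.7, -0.1, 3.5]
finger_gap: 33.5
grip_force: 36.7
```

```bash
python3 - <<'E'
from plan import *
f=(451,379); d=(617,-242); t=0
c=lambda k,z,y:(451+166*k,379-621*k,z,y)
plan([((*f,12,25),.8,2),((*f,80,25),.8,3),(c(.12,95,24),.8,3)],[(c(.4,100,16),.8,8)],[(c(.68,100,7),.8,8)],[(c(.92,95,0),.8,8)],[((*d,85,t),.8,3),((*d,40,t),.8,4),((*d,35,t),.8,1)],start=(450.9,378.9,4,24.9))
E
```

```text
[{"dp":[0.0,-0.0,-0.02],"angular":[0,0,-0.0],"fingers":0.8},{"dp":[0.001,-0.0,-0.04],"angular":[0,0,-0.001],"fingers":0.8},{"dp":[0.001,-0.0,-0.153],"angular":[0,0,-0.001],"fingers":0.8},{"dp":[0.001,-0.0,-0.267],"angular":[0,0,-0.001],"fingers":0.8},{"dp":[0.001,-0.0,-0.38],"angular":[0,0,-0.001],"fingers":0.8},{"dp":[-0.022,0.126,-0.405],"angular":[0,0,0.001],"fingers":0.8},{"dp":[-0.044,0.253,-0.43],"angular":[0,0,0.003],"fingers":0.8},{"dp":[-0.066,0.38,-0.455],"angular":[0,0,0.005],"fingers":0.8}]
[{"dp":[-0.018,0.111,-0.003],"angular":[0,0,0.006],"fingers":0.8},{"dp":[-0.035,0.222,-0.006],"angular":[0,0,0.011],"fingers":0.8},{"dp":[-0.053,0.333,-0.009],"angular":[0,0,0.017],"fingers":0.8},{"dp":[-0.071,0.444,-0.012],"angular":[0,0,0.022],"fingers":0.8},{"dp":[-0.088,0.555,-0.016],"angular":[0,0,0.028],"fingers":0.8},{"dp":[-0.106,0.666,-0.019],"angular":[0,0,0.033],"fingers":0.8},{"dp":[-0.124,0.777,-0.022],"angular":[0,0,0.039],"fingers":0.8},{"dp":[-0.141,0.888,-0.025],"angular":[0,0,0.044],"fingers":0.8}]
[{"dp":[-0.002,0.113,0.0],"angular":[0,0,0.006],"fingers":0.8},{"dp":[
[... 758 characters left out ...]
19],"angular":[0,0,0.029],"fingers":0.8},{"dp":[0.093,0.669,0.022],"angular":[0,0,0.034],"fingers":0.8},{"dp":[0.106,0.764,0.025],"angular":[0,0,0.039],"fingers":0.8}]
[{"dp":[0.022,0.083,0.017],"angular":[0,0,0.0],"fingers":0.8},{"dp":[0.044,0.166,0.033],"angular":[0,0,0.0],"fingers":0.8},{"dp":[0.066,0.249,0.05],"angular":[0,0,0.0],"fingers":0.8},{"dp":[0.066,0.249,0.106],"angular":[0,0,0.0],"fingers":0.8},{"dp":[0.066,0.249,0.162],"angular":[0,0,0.0],"fingers":0.8},{"dp":[0.066,0.249,0.219],"angular":[0,0,0.0],"fingers":0.8},{"dp":[0.066,0.249,0.275],"angular":[0,0,0.0],"fingers":0.8},{"dp":[0.066,0.249,0.3],"angular":[0,0,0.0],"fingers":0.8}]
[ 6.169e+02 -2.421e+02  3.500e+01  1.000e-01]
```

Emit:
{"op": "step_arm", "data": {"targets": [{"dp": [0,0,-0.02],"angular": [0,0,0],"fingers": 0.8},{"dp": [0,0,-0.04],"angular": [0,0,0],"fingers": 0.8},{"dp": [0,0,-0.153],"angular": [0,0,0],"fingers": 0.8},{"dp": [0,0,-0.267],"angular": [0,0,0],"fingers": 0.8},{"dp": [0,0,-0.38],"angular": [0,0,0],"fingers": 0.8},{"dp": [-0.022,0.126,-0.405],"angular": [0,0,0.001],"fingers": 0.8},{"dp": [-0.044,0.253,-0.43],"angular": [0,0,0.003],"fingers": 0.8},{"dp": [-0.066,0.38,-0.455],"angular": [0,0,0.005],"fingers": 0.8}]}}

```text
time: 41.6
tool_pos: [470.6, 303.7, 95.2]
tcp_rot: [180.0, 0.0, 24.0]
ft_force: [0.7, 0.5, -0.3]
finger_gap: 32.9
grip_force: 36.1
```

Emit:
{"op": "step_arm", "data": {"targets": [{"dp": [-0.018,0.111,-0.003],"angular": [0,0,0.006],"fingers": 0.8},{"dp": [-0.035,0.222,-0.006],"angular": [0,0,0.011],"fingers": 0.8},{"dp": [-0.053,0.333,-0.009],"angular": [0,0,0.017],"fingers": 0.8},{"dp": [-0.071,0.444,-0.012],"angular": [0,0,0.022],"fingers": 0.8},{"dp": [-0.088,0.555,-0.016],"angular": [0,0,0.028],"fingers": 0.8},{"dp": [-0.106,0.666,-0.019],"angular": [0,0,0.033],"fingers": 0.8},{"dp": [-0.124,0.777,-0.022],"angular": [0,0,0.039],"fingers": 0.8},{"dp": [-0.141,0.888,-0.025],"angular": [0,0,0.044],"fingers": 0.8}]}}

```text
time: 42.6
tool_pos: [517.1, 130.0, 100.1]
tcp_rot: [-180.0, 0.0, 16.1]
ft_force: [-0.2, -0.1, -1.1]
finger_gap: 33.5
grip_force: 36.1
```

Emit:
{"op": "step_arm", "data": {"targets": [{"dp": [-0.002,0.113,0],"angular": [0,0,0.006],"fingers": 0.8},{"dp": [-0.004,0.225,0],"angular": [0,0,0.013],"fingers": 0.8},{"dp": [-0.007,0.338,0],"angular": [0,0,0.019],"fingers": 0.8},{"dp": [-0.009,0.45,0],"angular": [0,0,0.025],"fingers": 0.8},{"dp": [-0.011,0.563,0],"angular": [0,0,0.032],"fingers": 0.8},{"dp": [-0.013,0.675,0],"angular": [0,0,0.038],"fingers": 0.8},{"dp": [-0.015,0.788,0],"angular": [0,0,0.044],"fingers": 0.8},{"dp": [-0.018,0.9,0],"angular": [0,0,0.05],"fingers": 0.8}]}}

```text
time: 43.6
tool_pos: [563.7, -44.0, 100.0]
tcp_rot: [-180.0, 0.0, 7.1]
ft_force: [0.4, -0.8, -0.4]
finger_gap: 33.5
grip_force: 36.1
```

Emit:
{"op": "step_arm", "data": {"targets": [{"dp": [0.013,0.096,0.003],"angular": [0,0,0.005],"fingers": 0.8},{"dp": [0.027,0.191,0.006],"angular": [0,0,0.01],"fingers": 0.8},{"dp": [0.04,0.287,0.009],"angular": [0,0,0.015],"fingers": 0.8},{"dp": [0.053,0.382,0.012],"angular": [0,0,0.02],"fingers": 0.8},{"dp": [0.066,0.478,0.016],"angular": [0,0,0.025],"fingers": 0.8},{"dp": [0.08,0.573,0.019],"angular": [0,0,0.029],"fingers": 0.8},{"dp": [0.093,0.669,0.022],"angular": [0,0,0.034],"fingers": 0.8},{"dp": [0.106,0.764,0.025],"angular": [0,0,0.039],"fingers": 0.8}]}}

```text
time: 44.6
tool_pos: [603.9, -193.4, 95.0]
tcp_rot: [-180.0, 0.0, 0.0]
ft_force: [0.4, -0.3, 0.1]
finger_gap: 33.1
grip_force: 36.1
```

Emit:
{"op": "step_arm", "data": {"targets": [{"dp": [0.022,0.083,0.017],"angular": [0,0,0],"fingers": 0.8},{"dp": [0.044,0.166,0.033],"angular": [0,0,0],"fingers": 0.8},{"dp": [0.066,0.249,0.05],"angular": [0,0,0],"fingers": 0.8},{"dp": [0.066,0.249,0.106],"angular": [0,0,0],"fingers": 0.8},{"dp": [0.066,0.249,0.162],"angular": [0,0,0],"fingers": 0.8},{"dp": [0.066,0.249,0.219],"angular": [0,0,0],"fingers": 0.8},{"dp": [0.066,0.249,0.275],"angular": [0,0,0],"fingers": 0.8},{"dp": [0.066,0.249,0.3],"angular": [0,0,0],"fingers": 0.8}]}}

```text
time: 45.6
tool_pos: [616.2, -241.4, 33.7]
tcp_rot: [-180.0, 0.1, 0.1]
ft_force: [0.3, 0.5, -0.2]
finger_gap: 33.2
grip_force: 36.1
```

Emit:
{"op": "step_arm", "data": {"targets": [{"dp": [0,0,0.03],"angular": [0,0,0],"fingers": 0.8},{"dp": [0,0,0.07],"angular": [0,0,0],"fingers": 0.8},{"dp": [0,0,0.1],"angular": [0,0,0],"fingers": 0.8},{"dp": [0,0,0.118],"angular": [0,0,0],"fingers": 0.8},{"dp": [0,0,0.127],"angular": [0,0,0],"fingers": 0.8},{"dp": [0,0,0.133],"angular": [0,0,0],"fingers": 0.8},{"dp": [0,0,0.137],"angular": [0,0,0],"fingers": 0.8},{"dp": [0,0,0.137],"angular": [0,0,0],"fingers": 0.8}]}}

```text
time: 46.6
tool_pos: [616.9, -242.0, 7.8]
tcp_rot: [180.0, -0.0, 0.1]
ft_force: [-0.5, 0.3, -0.4]
finger_gap: 33.2
grip_force: 36.1
```

```bash
python3 - <<'E'
from bench import *
import cv2
a=snapshot("scene"); cv2.imwrite("pics/can2.png",cv2.resize(a[140:290,80:240],None,fx=4,fy=4)); s=sense(); print(s["tool_pos"],s["ft_force"],s["grip_force"],s["finger_gap"])
E
```

```text
[ 616.91512293 -242.02457849    7.82853768] [0.1971711  0.20460889 0.39168475] 36.09651267528534 33.46010463860098
```

View pics/can2.png

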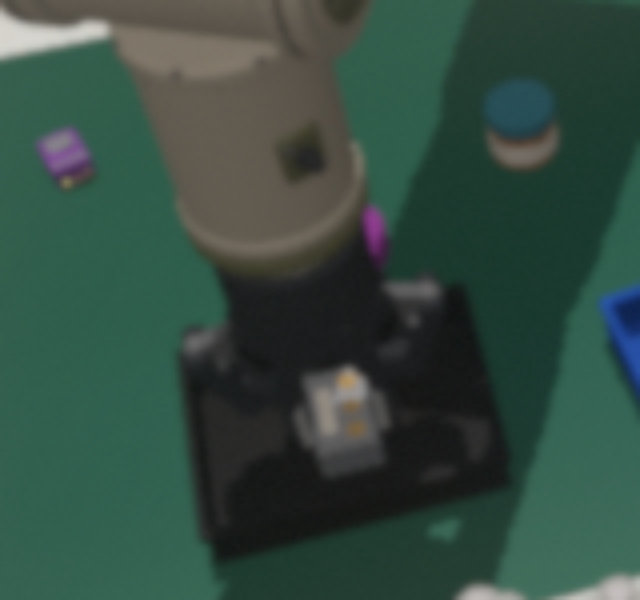

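The can sits level on the black tray floor at (342,420). The tape, jar and purple look-alike are untouched. Release and back off.

Emit:
{"op": "step_arm", "data": {"targets": [{"dp": [0,0,0.002],"angular": [0,0,0],"fingers": 0.8},{"dp": [0,0,0.002],"angular": [0,0,0],"fingers": 0.45},{"dp": [0,0,0.002],"angular": [0,0,0],"fingers": 0.45},{"dp": [0,0,0.002],"angular": [0,0,0],"fingers": 0.45},{"dp": [0,0,-0.045],"angular": [0,0,0],"fingers": 0.45},{"dp": [0,0,-0.1],"angular": [0,0,0],"fingers": 0.45},{"dp": [0,0,-0.25],"angular": [0,0,0],"fingers": 0.45},{"dp": [0,0,-0.4],"angular": [0,0,0],"fingers": 0.45}]}}

```text
time: 47.65
tool_pos: [617.0, -242.0, 89.4]
tcp_rot: [180.0, -0.0, 0.1]
ft_force: [0.3, 0.3, 0.4]
finger_gap: 46.8
grip_force: 0.0
```

Emit:
{"op": "step_arm", "data": {"targets": [{"dp": [-0.05,0.05,-0.1],"angular": [0,0,0],"fingers": 0.45},{"dp": [-0.1,0.15,-0.2],"angular": [0,0,0],"fingers": 0.45},{"dp": [-0.2,0.3,-0.35],"angular": [0,0,0],"fingers": 0.45},{"dp": [-0.3,0.45,-0.5],"angular": [0,0,0],"fingers": 0.45},{"dp": [-0.4,0.6,-0.6],"angular": [0,0,0],"fingers": 0.45},{"dp": [-0.5,0.75,-0.65],"angular": [0,0,0],"fingers": 0.45},{"dp": [-0.55,0.85,-0.7],"angular": [0,0,0],"fingers": 0.45},{"dp": [-0.6,0.9,-0.7],"angular": [0,0,0],"fingers": 0.45}]}}

```text
time: 48.65
tool_pos: [496.3, -423.9, 228.5]
tcp_rot: [180.0, -0.1, -0.0]
ft_force: [-0.2, 0.1, 0.0]
finger_gap: 47.1
grip_force: 0.0
```

```bash
python3 - <<'E'
from bench import *
import cv2
a=snapshot("scene"); cv2.imwrite("pics/fin.png",cv2.resize(a[110:300,40:440],None,fx=2,fy=2)); s=sense(); print(s["time"],s["tool_pos"],s["ft_force"])
E
```

```text
48.7 [ 495.19788386 -424.30518653  227.62109633] [-0.3387354  -1.50371314 -0.00848095]
```

View pics/fin.png

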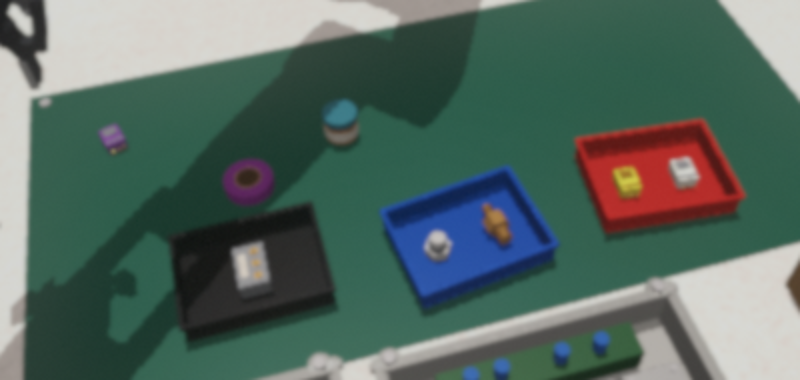

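All parts are in place: the can in the black tray (250,268), plug (437,245) and adaptor (496,225) in the blue, and the pads (627,180) and (684,171) in the red. The tape, jar and purple look-alike have not moved, and the arm is clear.

```bash
python3 -c "
from bench import *
print(hand_in())"
```

```text
the job is handed in; nothing more can be done
None
```

I sorted all five parts into their trays and handed the job in at about 49 s; the last picture shows each upright or flat, the tray-sharing pairs apart, and the tape, jar and purple look-alike unmoved.

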